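Refit the filter stack of a bench dust collector

ROBOT

A 6-joint arm with a two-finger parallel gripper is mounted at the origin on a cart in front of the work surface, level with it; the furniture and walls round the work are solid. World frame = base frame: x ahead of the robot, y to its left, z up, the work surface at z = 0. Lengths are in m, angles in rad, forces in N, time in s.
With the tool pointing down it reaches from about 0.35 to 0.775 m from the base axis. Payload 5.5 kg.
Tool frame: the origin (TCP) lies midway between the tips of the shut fingers; the grasp point (between the pads) lies 19 mm behind it (env.hold_point_z is the distance from the TCP to the grasp point, in m); z points along the fingers, y is the line along which they close (so a half turn about z gives the same grasp; the last joint's range is limited). The gripper opens to 85 mm and grips with 20 to 120 N. Pads are 22 mm wide; open, the fingers measure 114 mm over their backs; the gripper's body (76 mm by 85 mm) begins 54 mm behind the grasp point. The pads swing forward as they close: fully open they stand 13 mm farther back than shut.
Start: joints at [-1.252, 0.313, 0.046, 1.304, 0, 1.431], TCP at [0.255, -0.516, 0.231] pointing down, gripper open.
Joint ranges: [-2.76, 2.76], [-0.86, 1.69], [-1.03, 1.26], [-2.2, 2.34], [-1.47, 1.5], [-3.14, 3.14]. Speed limits (rad/s): [2.57, 2.57, 3.14, 3.14, 3.14, 3.14].

INTERFACE

Orientations are given as a unit quaternion [w, x, y, z].
In Python, from workcell import env, read_camera gives the robot as it stands. The module is installed in compiled form; this text tells all that it offers.
- The arm moves only by the tool carry_out, never from a script. Its argument "moves" is a list of rows, each an object of numbers: "tx", "ty", "tz": the shift along the world's x, y, z in cm; "wx", "wy", "wz": the turn, a rotation vector about the world's x, y, z in rad; "claw": the closure, from -1 (fully open) to 1 (shut). A call has 1 to 8 rows; each row shifts and turns the commanded pose from where the row before left it; what a row does not reach is not made up. A row lasts 1/8 s, in which the tool goes at most 62.5 mm and 10.7 degrees, less where a joint would pass 70% of its speed; a pose out of reach is approached as far as the arm can. A call is refused whole if a number of a shift passes 6.25 or a number of a turn 0.188, either way. A call with a gripper value outside its range is refused whole. The fingers move at their own pace and stop on an object; "newtons" is the grip in N (left out, the last holds). Time passes only in rows, so rows that do not move let the fingers close. It gives the time, the measured TCP pose, the force, the opening and the grip force at its end, in the units of the state.
- env.get_state(): the state, without advancing time (a new reading comes with each control period).
- read_camera(name): name is "side" or "top"; returns a dict with "image" (420x560x3 uint8, blue, green, red), "z_map" (420x560 float32, m along the optical axis (not along the pixel's ray), 0 where there is no reading), "fx", "fy", "cx", "cy" (pixels), "k1" (the pictures are not rectified: a ray, as slopes to the right and down, at radius r is drawn at 1 + k1 r^2 times it, then the intrinsics apply), "camera_from_world" (4x4, takes a point from world to camera coordinates). Camera axes: x right, y down, z forward; pixel columns grow to the right and rows downward; lengths in m; the calibration is good to about 2 mm. A picture is of the moment at which its call begins.
- env.hand_in(): hands the job in; it is judged then, once.
The state is a dict: "clock": time; "joint_pos": joint angles; "qvel": joint speeds; "tau": joint torques, N m; "tcp_pos": TCP position; "orientation": TCP orientation; "wrist_force": force on the tool from outside, world axes, zero at the start; "ft_torque": the same for the moment, N m; "finger_gap": finger opening in m; "grip_force": force on a finger pad.
Only numpy, scipy, OpenCV 4.12 (cv2) and the standard library are available. Lean on these libraries where they do the work, as an engineer would, in place of code of your own. Each camera call takes 0.05 s, during which the arm holds its last target. There are 200 camera calls.

TASK

Refit the two filters of the small grey dust collector on the bench: swing its round dust cover all the way to the left, as seen from the front of the collector, so that the filter well is clear, set the thick fine-slatted filter in the well, let go of it and press it down firmly with the fingertips until it lies flat on its seat, then set the thin coarse-grid screen on top of it, let go and press that flat in the same way. No dust may leak past, so do not add the screen before the fine filter has been pressed home. Leave the cover open for use, and leave the other things on the bench where they are.

Things in the scene. Friction and masses are not known exactly. Their poses are not given: they have to be found in the camera images.
- collector: Grey wedge-shaped bench dust collector, fixed; 170 deep x 150 wide x 106 high, carry handle at the back up to 131. Origin: middle of its underside, z up, x to its back; it faces the middle of the bench front. Its top slopes 25 degrees, low at its front (-x), and carries the filter well and the cover.
- well: Filter well on the slope. Origin: middle of the seat's top. x up the slope (away from the collector's front), y left seen from the front, z square out of the slope (25 degrees off vertical). Inside 59 x 59 mm; walls 3 thick, 27 high above the seat, flared lips up to 32 (63 wide). Left and right (+-y) walls have finger notches, open over x -17 to +17 from the mouth down to 1.5 mm below the seat.
- seat: Flat aluminium frame at the bottom of the well, 57 x 57 with a 37 mm opening, on which the first filter lies; its top is the well's origin plane. Same origin and axes as the well; fixed.
- leaf_low (a joint): Lower of two steel leaf springs in the well's upper (+x) wall (m pushed in, 0 to 0.006). They stick 5 mm into the well, bulging most 8 and 21 mm above the seat, sloped above; about 1.5 N pushes them back. A filter dropped in stays cocked on them; pressing it down with 4 to 10 N at its middle seats it, and it stays. They can also be pushed past with the filter in the grip.
- cover (a joint): Angle of the round steel dust cover about its pin (rad): 0 centred over the well (starts 0 to 0.25), grows as it swings to the left (+y of the well) and up the slope, stop at 2.0; clear of the well and fingers from 1.7. Stays where left; about 1 N at the knob moves it. Disc 92 across, 3 thick, underside 33 above the seat, centre 60 from the pin.
- cover_pin (a point): On the pin's axis, 36 above the seat plane at well x = +60 mm, y = 0 (level with the top of the cover plate). The axis is the well's z axis direction.
- cover_knob (a point): Middle of the top of the cover's round black knob, 16 across, standing 21 high on the cover plate, 82 mm from the pin's axis, axis along the well's z. It can be pinched from any side and followed round the pin without turning the hand, or pushed.
- fine_filter: The thicker filter: square aluminium cassette 56 x 56 x 16 mm with 13 narrow close slats, 0.12 kg (varies by some 30 %). Origin: middle of the underside, z up through the thickness; sides along x and y (any quarter turn fits). Solid enough to be pressed anywhere; starts lying flat on the bench at the right front.
- fine_filter_mid (a point): Centre of the fine filter's volume, 8 mm from either face; 8 mm above the seat when home.
- coarse_screen: The thinner filter: square aluminium frame 56 x 56 x 10 mm with a coarse grid of 3 x 3 wide bars, 0.10 kg (varies by some 30 %). Origin: middle of the underside, z through the thickness; sides along x and y. Starts lying flat on the bench at the right front; which of the two lies nearer to the middle varies.
- coarse_screen_mid (a point): Centre of the coarse screen's volume, 5 mm from either face; 21 mm above the seat when home on the fine filter.
- wax: Bystander: small amber cake of beeswax, 26 x 36 x 16 (mm). Origin: middle of its underside.
- eye_loupe: Bystander: small black eye loupe standing up, 29 across, 33 high (mm). Origin: middle of its underside.
- blue_pliers: Bystander: pliers with blue handles, 147 x 61 x 10, lying flat (mm). Origin: middle of its underside.
- hammer: Bystander: small chasing hammer with a wooden handle, 202 x 59 x 27, lying flat (mm). Origin: middle of its underside.
There are look-alikes about, which are no part of the job. What is shaped like the fine_filter but purple is not meant.

How it is judged:
By the outcome, as a careful person would: the job done as asked, in the order asked, and still so for the second after the job is handed in, with the robot touching nothing.
It also fails if it takes over 72 s, if anything falls off the work surface, if the arm or the gripper's body presses on something with over 40 N, if the wrist force passes 120 N, or if a joint passes its speed limit or range.

## Working session

There is one attempt and no reset: what is moved stays moved. The work goes in short steps, Python scripts to look and compute and a tool call to move; the robot and the scene stay as the last step left them, time stands still between calls to the robot, and variables do not carry over. Pictures are saved under pics/ and viewed, at most 10 in all, crops included, and the job is handed in when it is done.

Besides the shell and the picture viewer there is one more tool, called after ">>>" by a JSON object that holds its "api" and its "payload", one argument or row to a line. carry_out: Moves the arm, as the interface text tells. Its arguments: {"type":"object","properties":{"moves":{"type":"array","items":{"type":"object","properties":{"tx":{"type":"number"},"ty":{"type":"number"},"tz":{"type":"number"},"wx":{"type":"number"},"wy":{"type":"number"},"wz":{"type":"number"},"claw":{"type":"number"}}}},"newtons":{"type":"number"}},"required":["moves"]}

```bash
mkdir -p pics; ls
cat > h.py <<'E'
import numpy as np, cv2
from workcell import env, read_camera
def load(n):
    d=np.load(f'{n}.npy',allow_pickle=True).item(); return d
def snap(n,tag):
    d=read_camera(n); np.save(f'{n}.npy',d,allow_pickle=True); cv2.imwrite(f'pics/{n}_{tag}.png',d['image']); return d
def ray(d,u,v):
    K=np.array([[d['fx'],0,d['cx']],[0,d['fy'],d['cy']],[0,0,1]],float)
    p=cv2.undistortPoints(np.array([[[u,v]]],float),K,np.array([d['k1'],0,0,0,0.]))[0,0]
    T=d['camera_from_world'];R=T[:3,:3];o=-R.T@T[:3,3]
    return o,R.T@np.array([p[0],p[1],1.])
def onplane(d,u,v,z):
    o,r=ray(d,u,v); return o+r*(z-o[2])/r[2]
def depthpt(d,u,v):
    o,r=ray(d,u,v); return o+r*d['z_map'][int(round(v)),int(round(u))]
def proj(d,P):
    P=np.atleast_2d(P);T=d['camera_from_world'];c=P@T[:3,:3].T+T[:3,3];s=c[:,:2]/c[:,2:];r2=(s**2).sum(1,keepdims=True);s=s*(1+d['k1']*r2)
    return s*[d['fx'],d['fy']]+[d['cx'],d['cy']]
def cloud(d):
    h,w=d['z_map'].shape;u,v=np.meshgrid(np.arange(w),np.arange(h))
    K=np.array([[d['fx'],0,d['cx']],[0,d['fy'],d['cy']],[0,0,1]],float)
    p=cv2.undistortPoints(np.stack([u,v],-1).reshape(-1,1,2).astype(float),K,np.array([d['k1'],0,0,0,0.]))[:,0]
    z=d['z_map'].reshape(-1,1);c=np.hstack([p*z,z]);T=d['camera_from_world']
    return ((c-T[:3,3])@T[:3,:3]).reshape(h,w,3)
E
python3 - <<'E'
from h import *
for n in('top','side'):
    d=snap(n,0);T=d['camera_from_world'];print(n,d['fx'],d['k1'],-T[:3,:3].T@T[:3,3],T[2,:3])
print(env.get_state(),env.hold_point_z)
E
```

```text
pics
top 400.71787426493745 -0.11405898879829811 [ 0.27065559 -0.02346424  1.11205449] [ 0.20210976  0.01122856 -0.97929851]
side 388.5450076695125 0.012517475268057457 [ 0.46027968 -0.92762899  0.43262869] [ 0.00586804  0.94649406 -0.32266789]
{'clock': 0.1, 'joint_pos': array([-1.25161393e+00,  3.13921433e-01,  4.50825136e-02,  1.30359155e+00,
        2.74685374e-06,  1.43121771e+00]), 'qvel': array([ 0.00100817, -0.00125331,  0.00305759, -0.00082467,  0.00148142,
       -0.00158687]), 'tau': array([ 2.00823830e-03, -4.81728637e+01,  2.99241596e+01,  1.28092009e-02,
       -1.95586049e-04, -1.14633188e-06]), 'tcp_pos': array([ 0.25449019, -0.51510711,  0.23049612]), 'orientation': array([-8.13904299e-04,  9.73807114e-01,  2.27374224e-01, -7.19082750e-05]), 'wrist_force': array([-1.16310756,  0.65726066,  0.34542706]), 'ft_torque': array([-0.03564179, -0.02324301, -0.012231  ]), 'grip_force': 0.0, 'finger_gap': 0.08551764062393741} 0.0187
```

View pics/top_0.png

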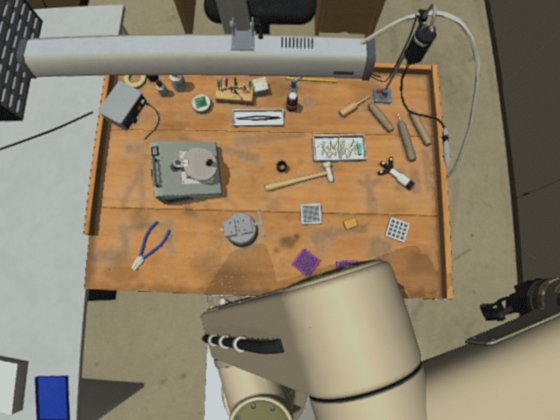

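View pics/side_0.png

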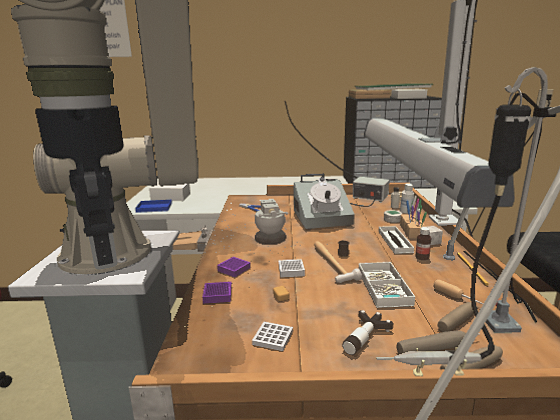

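The top view shows the collector at about (185,168) and its cover knob near (182,162). A white fine-slatted square is at (311,213) and a white coarse 3x3 grid at (397,229). The purple look-alikes are at (306,262) and (345,266), the pliers at (152,245), and a grey pot at (240,228).
Candidates for the fine filter are (311,213) white, and (306,262) and (345,266) purple, which are excluded. The only candidate for the screen is (397,229). I'll check these in one close crop.

Run:
```python
from h import *
d=load('top');s=load('side');I=d['image'];J=s['image']
a=cv2.resize(I[190:280,285:420],(405,270),interpolation=cv2.INTER_CUBIC)
b=cv2.resize(I[130:220,140:275],(405,270)[:2],interpolation=cv2.INTER_CUBIC)
c=cv2.resize(J[250:355,190:310],(390,340),interpolation=cv2.INTER_CUBIC)[:270]
e=cv2.resize(J[165:240,285:375],(390,325),interpolation=cv2.INTER_CUBIC)[:270]
cv2.imwrite('pics/crop.png',np.vstack([np.hstack([a,c]),np.hstack([b,e])]))
P=cloud(d)
g=I.astype(int);
m=((g.max(2)-g.min(2)<40)&(g.max(2)>110)).astype(np.uint8)
for (x0,x1,y0,y1,zt,nm) in((295,328,200,228,.016,'fine'),(382,415,212,246,.010,'coarse')):
    mm=np.zeros_like(m);mm[y0:y1,x0:x1]=m[y0:y1,x0:x1]
    mm=cv2.morphologyEx(mm,cv2.MORPH_CLOSE,np.ones((5,5)))
    c=max(cv2.findContours(mm,0,2)[0],key=cv2.contourArea)
    q=np.array([onplane(d,*p,zt)[:2] for p in c[:,0]])
    r=cv2.minAreaRect((q*1000).astype(np.float32));print(nm,r,np.median(P[y0:y1,x0:x1,2][mm[y0:y1,x0:x1]>0]))
# side too
m=((J.astype(int).max(2)-J.astype(int).min(2)<45)&(J.max(2)>110)).astype(np.uint8)
for (x0,x1,y0,y1,zt,nm) in((272,310,254,282,.016,'fine'),(245,300,314,355,.010,'coarse')):
    mm=np.zeros_like(m);mm[y0:y1,x0:x1]=m[y0:y1,x0:x1]
    mm=cv2.morphologyEx(mm,cv2.MORPH_CLOSE,np.ones((7,7)))
    c=max(cv2.findContours(mm,0,2)[0],key=cv2.contourArea)
    q=np.array([onplane(s,*p,zt)[:2] for p in c[:,0]])
    print('side',nm,cv2.minAreaRect((q*1000).astype(np.float32)))
# collector cloud
R=P[135:205,145:228].reshape(-1,3);R=R[R[:,2]>.02]
# slope plane by sampling knob/disc
for u,v in((182,162),(200,165),(208,172),(195,178),(215,185),(165,185),(157,165),(240,228)):print(u,v,depthpt(d,u,v))
print(R.min(0),R.max(0))
```

```text
fine ((478.3169250488281, -113.46858978271484), (57.747406005859375, 59.83338165283203), 5.423359394073486) 0.014114362182710045
coarse ((440.8900451660156, -357.2026062011719), (57.755001068115234, 58.19330596923828), 71.98896789550781) 0.008351113373515592
side fine ((477.2162170410156, -126.34661865234375), (56.94099807739258, 84.74079132080078), 3.259636163711548)
side coarse ((438.6363830566406, -363.5238037109375), (66.436279296875, 58.989871978759766), 71.98441314697266)
182 162 [0.58478084 0.22951094 0.12512342]
200 165 [0.58525228 0.18682189 0.10061899]
208 172 [0.56837148 0.16543572 0.09402645]
195 178 [0.54753685 0.19627694 0.10684753]
215 185 [0.54604819 0.15282081 0.04431068]
165 185 [0.52711903 0.27477901 0.10556006]
157 165 [0.58063822 0.3004949  0.10801506]
240 228 [0.41904578 0.07231287 0.10664562]
[ 0.27065559 -0.02346424  0.02034314] [0.67325455 0.32844347 1.11205449]
```

View pics/crop.png

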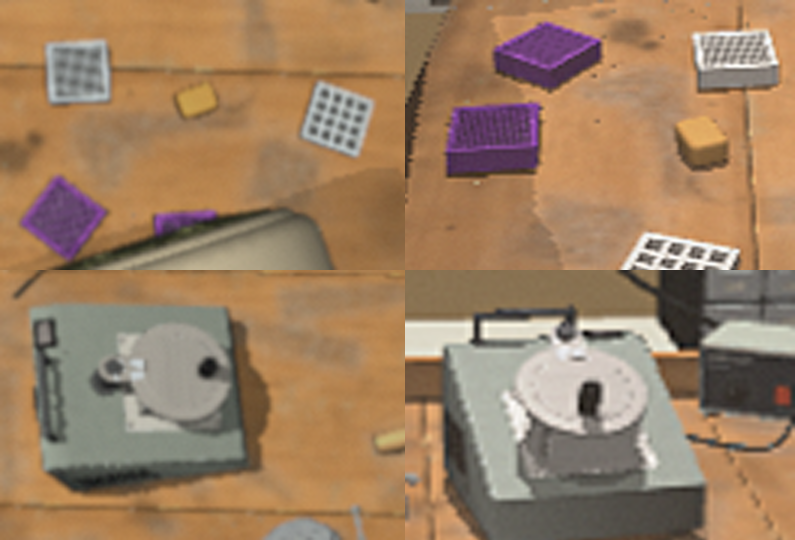

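The crop confirms the fine filter is the white close-slatted piece at (311,213) and the screen is the white coarse grid at (397,229). The collector's back and handle are on the left (+y), with the pin at about (177,164) and the knob at about (210,163). Next I'll measure the slope, its yaw and the cover.

Run:
```python
from h import *
for n,(u0,u1,v0,v1) in (('top',(140,235,130,215)),('side',(285,375,170,240))):
    d=load(n);P=cloud(d);I=d['image'].astype(int)
    sub=np.zeros(I.shape[:2],bool);sub[v0:v1,u0:u1]=1
    m=sub&(P[...,2]>.03)&(P[...,2]<.2)&(P[...,1]>.05)&(P[...,1]<.36)&(P[...,0]>.4)&(P[...,0]<.72)
    # RANSAC planes with tilt ~25deg
    rng=np.random.default_rng(0);A=P[m];left=np.ones(len(A),bool)
    for k in range(3):
        best=None;idx=np.where(left)[0]
        for _ in range(3000):
            p=A[rng.choice(idx,3,replace=False)];nn=np.cross(p[1]-p[0],p[2]-p[0]);l=np.linalg.norm(nn)
            if l<1e-5: continue
            nn/=l; nn*=np.sign(nn[2])
            if abs(np.degrees(np.arccos(nn[2]))-25)>6: continue
            inl=abs((A-p[0])@nn)<.0025; inl&=left
            if best is None or inl.sum()>best.sum(): best=inl
        B=A[best];c=B.mean(0);nn=np.linalg.svd(B-c,full_matrices=False)[2][2];nn*=np.sign(nn[2])
        left&=~best
        print(n,best.sum(),'c',c.round(4),'n',nn.round(3),'tilt',np.degrees(np.arccos(nn[2])).round(1),'yaw back',np.degrees(np.arctan2(-nn[1],-nn[0])).round(1),'off',(nn@c).round(4))
    # footprint
    q=(A[:,:2]*1000).astype(np.float32);print('foot',cv2.minAreaRect(q))
    blk=sub&(I.max(2)<60)&(P[...,2]>.05)
    nl,lab,st,ce=cv2.connectedComponentsWithStats(blk.astype(np.uint8))
    for i in range(1,nl):
        if st[i,4]>5: print('blk',st[i],ce[i].round(1),np.median(P[lab==i],0).round(4))
```

```text
top 1707 c [0.5798 0.2353 0.0826] n [ 0.07  -0.414  0.908] tilt 24.8 yaw back 99.6 off 0.0183
top 743 c [0.5879 0.1923 0.1054] n [ 0.08  -0.414  0.907] tilt 24.9 yaw back 100.9 off 0.0629
top 412 c [0.572  0.2506 0.0856] n [ 0.067 -0.41   0.91 ] tilt 24.5 yaw back 99.3 off 0.0135
foot ((583.286376953125, 236.4149627685547), (154.01467895507812, 182.630615234375), 9.665310859680176)
blk [207 160   5   6  23] [209.  162.4] [0.5895 0.1612 0.1123]
blk [173 167   7   3  13] [175.8 168.2] [0.575  0.2512 0.1011]
blk [159 197  15   4  27] [165.4 199.1] [0.4985 0.2844 0.0583]
blk [175 197  11   2  11] [180.  197.6] [0.5051 0.2458 0.0582]
side 958 c [0.5817 0.2042 0.068 ] n [ 0.072 -0.416  0.907] tilt 25.0 yaw back 99.8 off 0.0187
side 430 c [0.5866 0.1869 0.1028] n [ 0.077 -0.421  0.904] tilt 25.3 yaw back 100.3 off 0.0592
side 159 c [0.5808 0.1836 0.057 ] n [ 0.107 -0.504  0.857] tilt 31.0 yaw back 102.0 off 0.0184
foot ((554.1425170898438, 197.14260864257812), (221.76783752441406, 226.93914794921875), 10.397757530212402)
blk [343 170  14   8  23] [348.9 173.3] [0.725  0.5794 0.0629]
blk [307 175   7   1   7] [310. 175.] [0.5495 0.293  0.1287]
blk [301 176   1   6   6] [301.  178.5] [0.5203 0.2895 0.1189]
blk [361 185  14   4  30] [368.9 186.3] [0.7681 0.4037 0.0563]
blk [325 191   5   7  26] [326.9 194.3] [0.589  0.1563 0.1044]
```

```bash
cat >> h.py <<'E'
def frame(yaw=np.radians(100),a=np.radians(25)):
    c,s=np.cos(yaw),np.sin(yaw)
    return np.array([[c*np.cos(a),s*np.cos(a),np.sin(a)],[-s,c,0],[-c*np.sin(a),-s*np.sin(a),np.cos(a)]])  # rows x,y,z
def ontilt(d,u,v,off):
    n=frame()[2];o,r=ray(d,u,v);return o+r*(off-n@o)/(n@r)
E
python3 - <<'E'
from h import *
F=frame()
for n,(u0,u1,v0,v1) in (('top',(140,235,130,215)),('side',(285,375,170,240))):
    d=load(n);P=cloud(d);I=d['image'].astype(int)
    sub=np.zeros(I.shape[:2],np.uint8);sub[v0:v1,u0:u1]=1
    W=P@F.T
    h=W[...,2]
    for off in ([.0629] if n=='top' else [.0595]):
        m=sub*(abs(h-off)<.006)
        m=cv2.morphologyEx(m.astype(np.uint8),cv2.MORPH_OPEN,np.ones((3,3)))
        nl,lab,st,ce=cv2.connectedComponentsWithStats(m);i=1+st[1:,4].argmax()
        c=max(cv2.findContours((lab==i).astype(np.uint8),0,1)[0],key=cv2.contourArea)[:,0]
        q=np.array([F@ontilt(d,*p,.061) for p in c])[:,:2]
        f=lambda q:np.linalg.lstsq(np.c_[2*q,np.ones(len(q))],(q**2).sum(1),rcond=None)[0]
        for _ in range(8):
            s=f(q);r=np.sqrt(s[2]+s[:2]@s[:2]);e=np.hypot(*(q-s[:2]).T)-r;q=q[abs(e)<max(.003,np.percentile(abs(e),92))]
        print(n,'disc c (F)',s[:2].round(4),'D',2*r,len(q))
    k={'top':[(210,162.5)],'side':[(327,190.5)]}[n]
    for p in k: print('knob F',(F@ontilt(d,*p,.082)).round(4))
    if n=='top': print('pin F',(F@ontilt(d,177,164,.066)).round(4))
    # body: points within slope plane, extents in F y
    m=sub.astype(bool)&(abs(h-.0184)<.004)
    B=W[m];print('body x',np.percentile(B[:,0],[1,50,99]).round(4),'y',np.percentile(B[:,1],[1,50,99]).round(4))
    m=sub.astype(bool)&(P[...,2]>.115)&(P[...,1]>.26)&(P[...,2]<.15)&(P[...,1]<.36)
    if m.sum(): print('handle',W[m].mean(0).round(4),m.sum())
    cv2.imwrite(f'pics/k_{n}.png',cv2.resize(d['image'][v0:v1,u0:u1],None,fx=5 if n=='side' else 4,fy=5 if n=='side' else 4,interpolation=cv2.INTER_CUBIC))
a=cv2.imread('pics/k_top.png');b=cv2.imread('pics/k_side.png')
cv2.imwrite('pics/k.png',np.hstack([cv2.copyMakeBorder(x,0,360-x.shape[0],0,0,cv2.BORDER_CONSTANT) for x in(a,b[:, :410])]))
E
```

```text
top disc c (F) [ 0.1165 -0.6126] D 0.06477093873091432 80
knob F [ 0.0971 -0.6065  0.082 ]
pin F [ 0.1805 -0.6085  0.066 ]
body x [0.0555 0.1665 0.2268] y [-0.691  -0.5997 -0.5409]
handle [ 0.2333 -0.6025  0.0342] 108
side disc c (F) [ 0.1129 -0.6105] D 0.0887886628459218 63
knob F [ 0.0969 -0.6079  0.082 ]
body x [-0.0435  0.0927  0.22  ] y [-0.7071 -0.6011 -0.5397]
handle [ 0.2304 -0.5997  0.0326] 68
```

View pics/k.png

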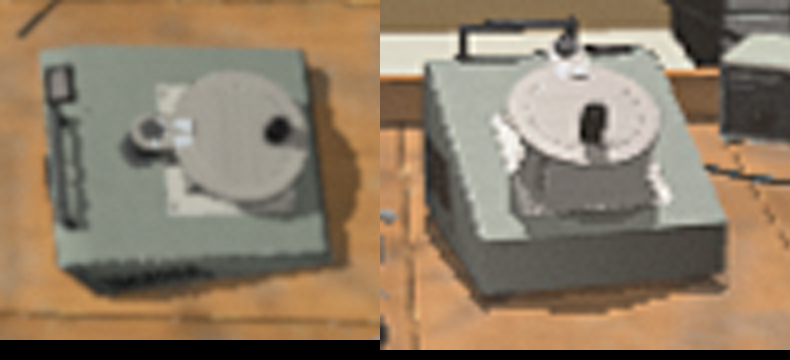

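The closeup shows the knob at about (209,162) in the top view, with the cover nearly centred. The two views agree on the knob to within 1.5 mm. I'll move above it with the tool tilted square to the slope.

>>> {"api": "carry_out", "payload": {
  "moves": [
    {"tx": 2.1,"ty": 4.1,"wz": 0.161,"claw": -1},
    {"tx": 2.1,"ty": 4.1,"wz": 0.161},
    {"tx": 2.1,"ty": 4.1,"wz": 0.161},
    {"tx": 2.1,"ty": 4.1,"wz": 0.161},
    {"tx": 2.1,"ty": 4.1,"wz": 0.161},
    {"tx": 2.1,"ty": 4.1,"wz": 0.161},
    {"tx": 2.1,"ty": 4.1,"wz": 0.161},
    {"tx": 2.1,"ty": 4.1,"wz": 0.161}
  ],
  "newtons": 30
}}

```text
invalid input at $.moves[0]: expected keys tx, ty, tz, wx, wy, wz, claw
```

>>> {"api": "carry_out", "payload": {
  "moves": [
    {"tx": 2.1,"ty": 4.1,"wx": 0.1,"wy": 0.018},
    {"tx": 2.1,"ty": 4.1,"wx": 0.1,"wy": 0.018},
    {"tx": 2.1,"ty": 4.1,"wx": 0.1,"wy": 0.018},
    {"tx": 2.1,"ty": 4.1,"wx": 0.13,"wy": 0.022},
    {"tx": 2.1,"ty": 4.1},
    {"tx": 2.1,"ty": 4.1},
    {"tx": 2.1,"ty": 4.1},
    {"tx": 2.1,"ty": 4.1}
  ]
}}

```text
invalid input at $.moves[0]: expected keys tx, ty, tz, wx, wy, wz, claw
```

```bash
cat >> h.py <<'E'
from scipy.spatial.transform import Rotation as Ro
def rem(p,R):
    s=env.get_state();q=s['orientation'];R0=Ro.from_quat([q[1],q[2],q[3],q[0]])
    w=(Ro.from_matrix(R)*R0.inv()).as_rotvec()
    print('d cm',((np.array(p)-s['tcp_pos'])*100).round(2),'rot',w.round(3),'t',round(s['clock'],2),'tcp',s['tcp_pos'].round(4),'F',s['wrist_force'].round(1),'gap',round(s['finger_gap'],4),'q',s['joint_pos'].round(2))
def Rwell():
    F=frame();return np.c_[F[0],-F[1],-F[2]]
def W(x,y,z): return frame().T@np.array([x,y,z])  # absolute F coords
def Rdown(yaw): c,s=np.cos(yaw),np.sin(yaw);return np.array([[-s,c,0],[c,s,0],[0,0,-1.]])  # tool y at yaw
E
python3 -c "
from h import *
rem(W(.097,-.607,.117),Rwell())"
```

```text
d cm [33.66 65.84 -8.35] rot [ 0.416 -0.213  1.265] t 0.1 tcp [ 0.2545 -0.5151  0.2305] F [-1.2  0.7  0.3] gap 0.0855 q [-1.25  0.31  0.05  1.3   0.    1.43]
```

>>> {"api": "carry_out", "payload": {
  "moves": [
    {"tx": 2.1,"ty": 4.1,"tz": 0,"wx": 0,"wy": 0,"wz": 0.161,"claw": -1},
    {"tx": 2.1,"ty": 4.1,"tz": 0,"wx": 0,"wy": 0,"wz": 0.161,"claw": -1},
    {"tx": 2.1,"ty": 4.1,"tz": 0,"wx": 0,"wy": 0,"wz": 0.161,"claw": -1},
    {"tx": 2.1,"ty": 4.1,"tz": 0,"wx": 0,"wy": 0,"wz": 0.161,"claw": -1},
    {"tx": 2.1,"ty": 4.1,"tz": 0,"wx": 0,"wy": 0,"wz": 0.161,"claw": -1},
    {"tx": 2.1,"ty": 4.1,"tz": 0,"wx": 0,"wy": 0,"wz": 0.161,"claw": -1},
    {"tx": 2.1,"ty": 4.1,"tz": 0,"wx": 0,"wy": 0,"wz": 0.161,"claw": -1},
    {"tx": 2.1,"ty": 4.1,"tz": 0,"wx": 0,"wy": 0,"wz": 0.161,"claw": -1}
  ],
  "newtons": 30
}}

```text
clock: 1.1
tcp_pos: [0.423, -0.1861, 0.2311]
orientation: [-0.0, 0.64, 0.768, 0.0]
wrist_force: [0.1, 0.1, 0.9]
finger_gap: 0.0853
grip_force: 0.0
```

>>> {"api": "carry_out", "payload": {
  "moves": [
    {"tx": 2.1,"ty": 4.1,"tz": 0,"wx": 0.1,"wy": 0.018,"wz": 0,"claw": -1},
    {"tx": 2.1,"ty": 4.1,"tz": 0,"wx": 0.1,"wy": 0.018,"wz": 0,"claw": -1},
    {"tx": 2.1,"ty": 4.1,"tz": 0,"wx": 0.1,"wy": 0.018,"wz": 0,"claw": -1},
    {"tx": 2.1,"ty": 4.1,"tz": 0,"wx": 0.13,"wy": 0.022,"wz": 0,"claw": -1},
    {"tx": 2.1,"ty": 4.1,"tz": 0,"wx": 0,"wy": 0,"wz": 0,"claw": -1},
    {"tx": 2.1,"ty": 4.1,"tz": 0,"wx": 0,"wy": 0,"wz": 0,"claw": -1},
    {"tx": 2.1,"ty": 4.1,"tz": 0,"wx": 0,"wy": 0,"wz": 0,"claw": -1},
    {"tx": 2.1,"ty": 4.1,"tz": 0,"wx": 0,"wy": 0,"wz": 0,"claw": -1}
  ]
}}

```text
clock: 2.1
tcp_pos: [0.591, 0.1418, 0.2308]
orientation: [-0.166, 0.627, 0.748, 0.139]
wrist_force: [1.1, -0.2, -0.8]
finger_gap: 0.0853
grip_force: 0.0
```

```bash
python3 -c "
from h import *
rem(W(.097,-.607,.117),Rwell())"
```

```text
d cm [ 0.01  0.15 -8.37] rot [-0.    -0.    -0.001] t 2.1 tcp [0.591  0.1418 0.2308] F [ 1.1 -0.2 -0.8] gap 0.0853 q [-0.1   0.43  0.15  1.41  0.42  1.26]
```

>>> {"api": "carry_out", "payload": {
  "moves": [
    {"tx": 0,"ty": 0.05,"tz": -2.8,"wx": 0,"wy": 0,"wz": 0,"claw": -1},
    {"tx": 0,"ty": 0.05,"tz": -2.8,"wx": 0,"wy": 0,"wz": 0,"claw": -1},
    {"tx": 0,"ty": 0.05,"tz": -2.8,"wx": 0,"wy": 0,"wz": 0,"claw": -1},
    {"tx": -0.12,"ty": 0.69,"tz": -1.51,"wx": 0,"wy": 0,"wz": 0,"claw": -1},
    {"tx": -0.12,"ty": 0.69,"tz": -1.51,"wx": 0,"wy": 0,"wz": 0,"claw": -1},
    {"tx": -0.12,"ty": 0.69,"tz": -1.51,"wx": 0,"wy": 0,"wz": 0,"claw": -1},
    {"tx": 0,"ty": 0,"tz": 0,"wx": 0,"wy": 0,"wz": 0,"claw": 1},
    {"tx": 0,"ty": 0,"tz": 0,"wx": 0,"wy": 0,"wz": 0,"claw": 1}
  ]
}}

```text
clock: 3.1
tcp_pos: [0.5872, 0.1625, 0.1023]
orientation: [-0.166, 0.627, 0.748, 0.139]
wrist_force: [-0.4, 0.5, -0.7]
finger_gap: 0.0519
grip_force: 0.0
```

>>> {"api": "carry_out", "payload": {
  "moves": [
    {"tx": 0,"ty": 0,"tz": 0,"wx": 0,"wy": 0,"wz": 0,"claw": 1},
    {"tx": 0,"ty": 0,"tz": 0,"wx": 0,"wy": 0,"wz": 0,"claw": 1},
    {"tx": 0,"ty": 0,"tz": 0,"wx": 0,"wy": 0,"wz": 0,"claw": 1}
  ]
}}

```text
clock: 3.48
tcp_pos: [0.5879, 0.1623, 0.1028]
orientation: [-0.165, 0.627, 0.748, 0.14]
wrist_force: [0.5, -1.5, 2.9]
finger_gap: 0.0139
grip_force: 29.3
```

```bash
python3 -c "
from h import *
rem(W(.097,-.607,.067),Rwell())
print(frame()@env.get_state()['tcp_pos'])
F=frame()
# arc steps about pin (.179,-.6045), from current th to 1.98, 14 rows
p=np.array([.179,-.6045]);k=np.array([.097,-.607]);d0=k-p
th0=np.arctan2(d0[1],-d0[0]);print('th0',th0)
th=np.linspace(th0,1.97,17);q=p+.082*np.c_[-np.cos(th),np.sin(th)]
for a in np.diff(q,axis=0): print((100*(F[0]*a[0]+F[1]*a[1])).round(2).tolist())
d=snap('top','a');print(env.get_state()['tcp_pos'])
"
```

```text
d cm [-0.04  0.18 -0.11] rot [-0.     0.002 -0.001] t 3.48 tcp [0.5879 0.1623 0.1028] F [ 0.5 -1.5  2.9] gap 0.0139 q [-0.07  0.5  -0.08  1.11  0.42  1.3 ]
[ 0.09581204 -0.60711453  0.06880412]
th0 -0.03047836394104517
[-1.01, -0.15, 0.01]
[-1.02, -0.03, 0.07]
[-1.01, 0.08, 0.12]
[-0.99, 0.2, 0.17]
[-0.95, 0.31, 0.22]
[-0.9, 0.42, 0.26]
[-0.83, 0.52, 0.31]
[-0.75, 0.61, 0.34]
[-0.66, 0.69, 0.37]
[-0.55, 0.77, 0.4]
[-0.44, 0.83, 0.42]
[-0.32, 0.87, 0.43]
[-0.2, 0.91, 0.43]
[-0.07, 0.93, 0.43]
[0.05, 0.93, 0.42]
[0.18, 0.92, 0.41]
[0.58785131 0.16230718 0.10282439]
```

>>> {"api": "carry_out", "payload": {
  "moves": [
    {"tx": -1.01,"ty": -0.15,"tz": 0.01,"wx": 0,"wy": 0,"wz": 0,"claw": 1},
    {"tx": -1.02,"ty": -0.03,"tz": 0.07,"wx": 0,"wy": 0,"wz": 0,"claw": 1},
    {"tx": -1.01,"ty": 0.08,"tz": 0.12,"wx": 0,"wy": 0,"wz": 0,"claw": 1},
    {"tx": -0.99,"ty": 0.2,"tz": 0.17,"wx": 0,"wy": 0,"wz": 0,"claw": 1},
    {"tx": -0.95,"ty": 0.31,"tz": 0.22,"wx": 0,"wy": 0,"wz": 0,"claw": 1},
    {"tx": -0.9,"ty": 0.42,"tz": 0.26,"wx": 0,"wy": 0,"wz": 0,"claw": 1},
    {"tx": -0.83,"ty": 0.52,"tz": 0.31,"wx": 0,"wy": 0,"wz": 0,"claw": 1},
    {"tx": -0.75,"ty": 0.61,"tz": 0.34,"wx": 0,"wy": 0,"wz": 0,"claw": 1}
  ]
}}

```text
clock: 4.53
tcp_pos: [0.5181, 0.185, 0.1192]
orientation: [-0.163, 0.625, 0.749, 0.146]
wrist_force: [20.7, 16.2, -7.4]
finger_gap: 0.0137
grip_force: 29.8
```

```bash
python3 -c "
from h import *
F=frame();s=env.get_state();w=F@s['tcp_pos'];print(w,'force well',F@s['wrist_force'],s['finger_gap'])"
```

```text
[ 0.13394924 -0.54240108  0.06906868] force well [  8.07733384 -23.25149237 -11.96344456] 0.013659173070833879
```

```bash
python3 -c "
from h import *
F=frame()
p=np.array([.179,-.6045]);th=np.linspace(-.0305,1.97,17);q8=(p+.082*np.c_[-np.cos(th),np.sin(th)])[8]+[-.0012,0]
p=np.array([.1785,-.6085]);th=np.linspace(.97,2.0,9)[0:];q=np.vstack([q8,p+.082*np.c_[-np.cos(th),np.sin(th)]])
print(q8,q[-1])
for a in np.diff(q,axis=0): print((100*(F[0]*a[0]+F[1]*a[1])).round(2).tolist())
"
```

```text
[ 0.13142853 -0.53687096] [ 0.21262404 -0.53393761]
[0.38, 0.13, 0.03]
[-0.67, 0.72, 0.38]
[-0.56, 0.79, 0.41]
[-0.45, 0.85, 0.43]
[-0.32, 0.9, 0.44]
[-0.19, 0.94, 0.45]
[-0.05, 0.96, 0.44]
[0.08, 0.96, 0.43]
[0.22, 0.95, 0.42]
```

>>> {"api": "carry_out", "payload": {
  "moves": [
    {"tx": 0.38,"ty": 0.13,"tz": 0.03,"wx": 0,"wy": 0,"wz": 0,"claw": 1},
    {"tx": -0.67,"ty": 0.72,"tz": 0.38,"wx": 0,"wy": 0,"wz": 0,"claw": 1},
    {"tx": -0.56,"ty": 0.79,"tz": 0.41,"wx": 0,"wy": 0,"wz": 0,"claw": 1},
    {"tx": -0.45,"ty": 0.85,"tz": 0.43,"wx": 0,"wy": 0,"wz": 0,"claw": 1},
    {"tx": -0.32,"ty": 0.9,"tz": 0.44,"wx": 0,"wy": 0,"wz": 0,"claw": 1},
    {"tx": -0.19,"ty": 0.94,"tz": 0.45,"wx": 0,"wy": 0,"wz": 0,"claw": 1},
    {"tx": -0.05,"ty": 0.96,"tz": 0.44,"wx": 0,"wy": 0,"wz": 0,"claw": 1}
  ]
}}

```text
clock: 5.4
tcp_pos: [0.5044, 0.2336, 0.1432]
orientation: [-0.157, 0.627, 0.75, 0.144]
wrist_force: [33.1, 1.4, -21.1]
finger_gap: 0.0125
grip_force: 30.3
```

```bash
python3 -c "
from h import *
F=frame();s=env.get_state();w=F@s['tcp_pos'];print(w,'force well',F@s['wrist_force'],s['finger_gap'])
d=w[:2]-[.1785,-.6085];print(np.hypot(*d),np.arctan2(d[1],-d[0]))"
```

```text
[ 0.18961059 -0.53728198  0.06957805] force well [-12.86197748 -32.87286967 -17.27252627] 0.012545535450801778
0.0720794846831483 1.7255569492034146
```

>>> {"api": "carry_out", "payload": {
  "moves": [
    {"tx": 1.0,"ty": 0.2,"tz": 0,"wx": 0,"wy": 0,"wz": 0,"claw": 1},
    {"tx": 0.1,"ty": 0.5,"tz": 0.25,"wx": 0,"wy": 0,"wz": 0,"claw": 1},
    {"tx": 0.0,"ty": 0.65,"tz": 0.3,"wx": 0,"wy": 0,"wz": 0,"claw": 1},
    {"tx": 0.0,"ty": 0.6,"tz": 0.28,"wx": 0,"wy": 0,"wz": 0,"claw": 1}
  ]
}}

```text
clock: 5.9
tcp_pos: [0.5072, 0.2439, 0.1468]
orientation: [-0.156, 0.631, 0.748, 0.131]
wrist_force: [9.4, -49.6, -10.7]
finger_gap: 0.0117
grip_force: 37.9
```

```bash
python3 -c "
from h import *
F=frame();s=env.get_state();w=F@s['tcp_pos'];print(w,'force well',F@s['wrist_force'],s['finger_gap'])
d=w[:2]-[.178,-.617];print(np.hypot(*d),np.arctan2(d[1],-d[0]))"
```

```text
[ 0.199928   -0.54186339  0.06878085] force well [-50.27659855  -0.62850739  11.6633014 ] 0.011655798701177772
0.07827098480586157 1.854751781776632
```

>>> {"api": "carry_out", "payload": {
  "moves": [
    {"tx": 0,"ty": -0.5,"tz": -0.24,"wx": 0,"wy": 0,"wz": 0,"claw": 1},
    {"tx": 0,"ty": 0,"tz": 0,"wx": 0,"wy": 0,"wz": 0,"claw": -0.4},
    {"tx": 0,"ty": 0,"tz": 0,"wx": 0,"wy": 0,"wz": 0,"claw": -0.4},
    {"tx": 0.15,"ty": -0.83,"tz": 1.81,"wx": 0,"wy": 0,"wz": 0,"claw": -0.4},
    {"tx": 0.15,"ty": -0.83,"tz": 1.81,"wx": 0,"wy": 0,"wz": 0,"claw": -0.4},
    {"tx": 0.15,"ty": -0.83,"tz": 1.81,"wx": 0,"wy": 0,"wz": 0,"claw": -1},
    {"tx": -1,"ty": -4,"tz": 3,"wx": 0,"wy": 0,"wz": 0,"claw": -1},
    {"tx": -2,"ty": -5,"tz": 2,"wx": 0,"wy": 0,"wz": 0,"claw": -1}
  ]
}}

```text
clock: 6.9
tcp_pos: [0.4786, 0.135, 0.2539]
orientation: [-0.166, 0.625, 0.75, 0.139]
wrist_force: [0.3, -1.4, -0.5]
finger_gap: 0.0853
grip_force: 0.0
```

>>> {"api": "carry_out", "payload": {
  "moves": [
    {"tx": -1,"ty": -5,"tz": 0,"wx": -0.14,"wy": -0.025,"wz": 0,"claw": -1},
    {"tx": -1,"ty": -5,"tz": 0,"wx": -0.14,"wy": -0.025,"wz": 0,"claw": -1},
    {"tx": -1,"ty": -5,"tz": 0,"wx": -0.15,"wy": -0.026,"wz": 0,"claw": -1},
    {"tx": 0,"ty": -5,"tz": 0,"wx": 0,"wy": 0,"wz": 0,"claw": -1}
  ]
}}

```text
clock: 7.4
tcp_pos: [0.448, -0.0639, 0.2537]
orientation: [0.001, 0.64, 0.768, -0.0]
wrist_force: [1.2, 0.5, -0.8]
finger_gap: 0.0856
grip_force: 0.0
```

Run:
```python
from h import *
d=snap('top','b');s=snap('side','b')
a=cv2.resize(d['image'][125:215,135:235],None,fx=4,fy=4,interpolation=cv2.INTER_CUBIC)
b=cv2.resize(s['image'][165:237,285:365],None,fx=5,fy=5,interpolation=cv2.INTER_CUBIC)
cv2.imwrite('pics/b.png',np.hstack([a,b]))
rem([.4783,-.1135,.1],Rdown(np.radians(5.4)))
```

```text
d cm [  2.95  -4.61 -15.3 ] rot [ 0.001  0.    -0.079] t 7.5 tcp [ 0.4488 -0.0674  0.253 ] F [-0.5  0.7 -0.4] gap 0.0852 q [-0.33  0.07 -0.2   1.3  -0.    1.07]
```

View pics/b.png

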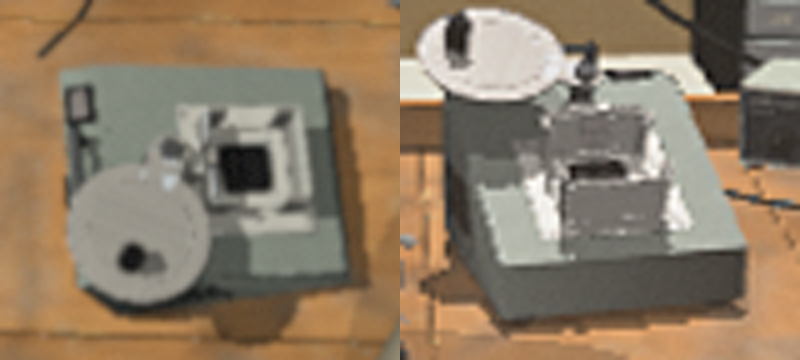

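The cover is now swung fully left, with its knob at about (168,189), and the well is clear with its dark opening at about (196.5,167). I'll measure the well frame and the knob angle.

Run:
```python
from h import *
F=frame();d=load('top');s=load('side');I=d['image'];P=cloud(d)
print('knob',(F@ontilt(d,135+130/4,125+254/4,.082)).round(4),(F@ontilt(s,285+459/5,165+22/5,.082)).round(4))
g=I.max(2)
b=np.zeros(g.shape,np.uint8);b[150:185,180:215]=(g[150:185,180:215]<50)
nl,lab,st,ce=cv2.connectedComponentsWithStats(b);i=1+st[1:,4].argmax()
c=max(cv2.findContours((lab==i).astype(np.uint8),0,1)[0],key=cv2.contourArea)[:,0].astype(np.float32)
q=np.array([(F@ontilt(d,*p,.025))[:2]*1000 for p in c],np.float32);print('opening',st[i],cv2.minAreaRect(q),q.min(0),q.max(0))
# seat frame depth & lips in top
w=P@F.T
for v in (167,):
    for u in range(182,216): print(u,w[v,u].round(3).tolist(),I[v,u].tolist(),end=' | ')
print()
u=196
for v in range(148,188): print(v,w[v,u].round(3).tolist(),I[v,u].tolist(),end=' | ')
```

```text
knob [ 0.2137 -0.5391  0.082 ] [ 0.1804 -0.7915  0.082 ]
opening [190 162  12  11 117] ((120.56873321533203, -614.2568359375), (28.699012756347656, 31.536413192749023), 89.87727355957031) [ 104.78227 -628.637  ] [ 136.33687 -599.91455]
182 [0.163, -0.607, 0.046] [79, 84, 86] | 183 [0.161, -0.607, 0.045] [112, 121, 122] | 184 [0.158, -0.607, 0.047] [147, 155, 157] | 185 [0.155, -0.607, 0.046] [147, 155, 155] | 186 [0.147, -0.615, 0.023] [111, 116, 116] | 187 [0.146, -0.613, 0.029] [122, 124, 123] | 188 [0.149, -0.605, 0.052] [115, 116, 113] | 189 [0.143, -0.61, 0.038] [76, 78, 77] | 190 [0.135, -0.616, 0.02] [36, 40, 41] | 191 [0.132, -0.616, 0.019] [23, 20, 22] | 192 [0.13, -0.615, 0.022] [11, 13, 14] | 193 [0.127, -0.616, 0.019] [25, 28, 26] | 194 [0.125, -0.615, 0.022] [19, 21, 21] | 195 [0.121, -0.616, 0.021] [17, 15, 20] | 196 [0.119, -0.615, 0.021] [21, 23, 19] | 197 [0.115, -0.616, 0.019] [29, 27, 29] | 198 [0.113, -0.615, 0.021] [29, 30, 31] | 199 [0.11, -0.616, 0.02] [27, 28, 28] | 200 [0.107, -0.615, 0.021] [24, 26, 27] | 201 [0.105, -0.615, 0.022] [33, 33, 33] | 202 [0.102,
[... 1640 characters left out ...]
| 172 [0.121, -0.6, 0.024] [47, 49, 50] | 173 [0.121, -0.597, 0.024] [95, 102, 103] | 174 [0.122, -0.594, 0.025] [134, 143, 146] | 175 [0.121, -0.592, 0.023] [137, 146, 148] | 176 [0.122, -0.588, 0.025] [120, 130, 132] | 177 [0.121, -0.587, 0.02] [99, 105, 107] | 178 [0.122, -0.584, 0.02] [105, 112, 114] | 179 [0.123, -0.581, 0.022] [137, 146, 149] | 180 [0.123, -0.578, 0.022] [165, 177, 178] | 181 [0.123, -0.576, 0.021] [167, 177, 180] | 182 [0.123, -0.573, 0.022] [154, 164, 165] | 183 [0.123, -0.571, 0.018] [124, 134, 131] | 184 [0.123, -0.568, 0.017] [98, 107, 102] | 185 [0.124, -0.564, 0.022] [82, 91, 86] | 186 [0.124, -0.562, 0.02] [78, 85, 82] | 187 [0.124, -0.56, 0.017] [82, 88, 83] |
```

>>> {"api": "carry_out", "payload": {
  "moves": [
    {"tx": 1.48,"ty": -2.3,"tz": -3,"wx": 0,"wy": 0,"wz": -0.042,"claw": -1},
    {"tx": 1.47,"ty": -2.3,"tz": -5,"wx": 0,"wy": 0,"wz": -0.042,"claw": -1},
    {"tx": 0,"ty": 0,"tz": -6,"wx": 0,"wy": 0,"wz": 0,"claw": -1},
    {"tx": 0,"ty": 0,"tz": -6,"wx": 0,"wy": 0,"wz": 0,"claw": -1},
    {"tx": 0,"ty": 0,"tz": -3,"wx": 0,"wy": 0,"wz": 0,"claw": -1},
    {"tx": 0,"ty": 0,"tz": 0,"wx": 0,"wy": 0,"wz": 0,"claw": -1}
  ]
}}

```text
clock: 8.25
tcp_pos: [0.476, -0.1091, 0.0206]
orientation: [-0.003, 0.673, 0.739, -0.001]
wrist_force: [-0.7, 0.1, 1.1]
finger_gap: 0.0855
grip_force: 0.0
```

```bash
python3 -c "
from h import *
rem([.4783,-.1135,.0],Rdown(np.radians(5)))"
```

```text
d cm [ 0.23 -0.44 -2.06] rot [-0.003 -0.006 -0.006] t 8.25 tcp [ 0.476  -0.1091  0.0206] F [-0.7  0.1  1.1] gap 0.0855 q [-0.39  0.33 -0.5   0.75  0.    1.09]
```

>>> {"api": "carry_out", "payload": {
  "moves": [
    {"tx": 0.2,"ty": -0.42,"tz": -1.0,"wx": 0,"wy": 0,"wz": 0,"claw": -1},
    {"tx": 0,"ty": 0,"tz": -1.0,"wx": 0,"wy": 0,"wz": 0,"claw": -1},
    {"tx": 0,"ty": 0,"tz": 0,"wx": 0,"wy": 0,"wz": 0,"claw": 1},
    {"tx": 0,"ty": 0,"tz": 0,"wx": 0,"wy": 0,"wz": 0,"claw": 1},
    {"tx": 0,"ty": 0,"tz": 0,"wx": 0,"wy": 0,"wz": 0,"claw": 1},
    {"tx": 0,"ty": 0,"tz": 0,"wx": 0,"wy": 0,"wz": 0,"claw": 1}
  ],
  "newtons": 45
}}

```text
clock: 9.0
tcp_pos: [0.4813, -0.1157, 0.0038]
orientation: [0.001, 0.674, 0.739, 0.0]
wrist_force: [-1.7, -0.1, 6.4]
finger_gap: 0.0546
grip_force: 48.2
```

```bash
python3 -c "
from h import *
rem([.4783,-.1135,.0],Rdown(np.radians(5)))"
```

```text
d cm [-0.3   0.22 -0.38] rot [ 0.001  0.001 -0.005] t 9.0 tcp [ 0.4813 -0.1157  0.0038] F [-1.7 -0.1  6.4] gap 0.0546 q [-0.4   0.35 -0.51  0.71 -0.    1.08]
```

>>> {"api": "carry_out", "payload": {
  "moves": [
    {"tx": 0,"ty": 0,"tz": 4,"wx": 0,"wy": 0,"wz": 0,"claw": 1},
    {"tx": 0,"ty": 0,"tz": 6,"wx": 0,"wy": 0,"wz": 0,"claw": 1},
    {"tx": 0,"ty": 0,"tz": 6,"wx": 0,"wy": 0,"wz": 0,"claw": 1},
    {"tx": 1.4,"ty": 3.6,"tz": 2,"wx": 0.0,"wy": 0.0,"wz": 0.085,"claw": 1},
    {"tx": 1.4,"ty": 3.6,"tz": 0,"wx": 0.086,"wy": 0.0152,"wz": 0,"claw": 1},
    {"tx": 1.4,"ty": 3.6,"tz": 0,"wx": 0.086,"wy": 0.0152,"wz": 0,"claw": 1},
    {"tx": 1.4,"ty": 3.6,"tz": 0,"wx": 0.086,"wy": 0.0152,"wz": 0,"claw": 1},
    {"tx": 1.4,"ty": 3.6,"tz": 0,"wx": 0.086,"wy": 0.0152,"wz": 0,"claw": 1}
  ]
}}

```text
clock: 10.0
tcp_pos: [0.5513, 0.0656, 0.1829]
orientation: [-0.134, 0.632, 0.755, 0.113]
wrist_force: [0.4, -0.4, -1.7]
finger_gap: 0.0547
grip_force: 48.5
```

>>> {"api": "carry_out", "payload": {
  "moves": [
    {"tx": 1.4,"ty": 3.6,"tz": 0,"wx": 0.086,"wy": 0.0152,"wz": 0,"claw": 1},
    {"tx": 1.4,"ty": 3.6,"tz": 0,"wx": 0,"wy": 0,"wz": 0,"claw": 1},
    {"tx": 1.0,"ty": 2.5,"tz": 0,"wx": 0,"wy": 0,"wz": 0,"claw": 1},
    {"tx": 0,"ty": 0,"tz": 0,"wx": 0,"wy": 0,"wz": 0,"claw": 1}
  ]
}}

```text
clock: 10.5
tcp_pos: [0.5887, 0.163, 0.1824]
orientation: [-0.166, 0.625, 0.75, 0.139]
wrist_force: [-1.3, -0.7, -0.2]
finger_gap: 0.0545
grip_force: 48.5
```

```bash
python3 -c "
from h import *
rem(W(.1175,-.6145,.088),Rwell())
print(frame()@env.get_state()['tcp_pos'])
s=snap('side','c');d=snap('top','c');st=env.get_state()
rem(W(.1175,-.6145,.088),Rwell())
a=cv2.resize(s['image'][120:240,270:390],None,fx=4,fy=4,interpolation=cv2.INTER_CUBIC)
b=cv2.resize(d['image'][100:220,140:220],None,fx=4,fy=4,interpolation=cv2.INTER_CUBIC)
cv2.imwrite('pics/c.png',np.hstack([a,b]))"
```

```text
d cm [ 0.44  1.19 -5.3 ] rot [-0.     0.001 -0.005] t 10.5 tcp [0.5887 0.163  0.1824] F [-1.3 -0.7 -0.2] gap 0.0545 q [-0.07  0.45  0.05  1.29  0.42  1.3 ]
[ 0.12996195 -0.60811409  0.14067232]
d cm [ 0.47  1.35 -5.31] rot [ 0.     0.    -0.003] t 10.6 tcp [0.5884 0.1615 0.1826] F [-0.4  0.7 -0.7] gap 0.0547 q [-0.07  0.45  0.05  1.29  0.42  1.3 ]
```

View pics/c.png

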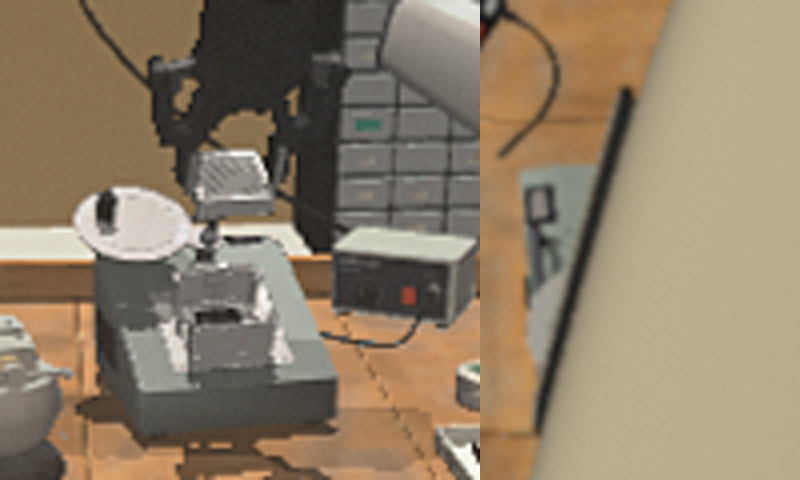

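The side view shows the filter held squarely above the well, at about (328,165). I'll compare it with the well in this same camera.

Run:
```python
from h import *
F=frame();s=load('side');w=cloud(s)@F.T
I=s['image'].astype(int)
t=F@np.array([.5885,.162,.1825]);print('tcp F',t.round(4))
# filter points: above well, near
g=(I.max(2)-I.min(2)<30)&(I.max(2)>60)
m=np.zeros(g.shape,bool);m[155:178,315:342]=1
f=m&(abs(w[...,0]-.12)<.05)&(abs(w[...,1]+.61)<.05)&(w[...,2]>.115)&(w[...,2]<.165)&g
B=w[f];print('filter n',len(B),'x',np.percentile(B[:,0],[2,98]).round(4),'y',np.percentile(B[:,1],[2,98]).round(4),'z',np.percentile(B[:,2],[2,98]).round(4))
ff=f&(w[...,0]<.108);r=np.argwhere(ff);B=w[ff];print('front face x',np.median(B[:,0]),len(B),r.min(0),r.max(0))
tf=f&(w[...,0]>.112);B=w[tf];print('top z',np.percentile(B[:,2],[10,50,90]).round(4))
# edges of front face in y by row, subpixel-free
for v in range(169,176):
    c=np.where(f[v])[0]
    if len(c): 
        for plane in (.098,):
            o,rr=ray(s,c[0]-.5,v);k=(plane-F[0]@o)/(F[0]@rr);a=F@(o+k*rr);o,rr=ray(s,c[-1]+.5,v);k=(plane-F[0]@o)/(F[0]@rr);b=F@(o+k*rr);print('filt',v,c[0],c[-1],a[1].round(4),b[1].round(4),((a+b)/2)[1:].round(4))
# well front wall
mw=np.zeros(g.shape,bool);mw[196:214,312:345]=1
fw=mw&(abs(w[...,0]-.087)<.006)&(w[...,2]>.028)
for v in range(198,213,2):
    c=np.where(fw[v])[0]
    if len(c):
        o,rr=ray(s,c[0]-.5,v);k=(.087-F[0]@o)/(F[0]@rr);a=F@(o+k*rr);o,rr=ray(s,c[-1]+.5,v);k=(.087-F[0]@o)/(F[0]@rr);b=F@(o+k*rr);print('well',v,c[0],c[-1],a[1].round(4),b[1].round(4),((a+b)/2)[1:].round(4),np.median(w[v,c,0]).round(4))
```

```text
tcp F [ 0.1291 -0.6077  0.1412]
filter n 322 x [0.1014 0.1586] y [-0.6382 -0.5735] z [0.1394 0.1607]
front face x 0.10433397742140844 100 [168 320] [174 339]
top z [0.1498 0.1526 0.1553]
filt 169 318 339 -0.5694 -0.6333 [-0.6013  0.1603]
filt 170 318 338 -0.5699 -0.6309 [-0.6004  0.1569]
filt 171 319 338 -0.5732 -0.6315 [-0.6024  0.1532]
filt 172 319 338 -0.5737 -0.6321 [-0.6029  0.1497]
filt 173 319 337 -0.5741 -0.6298 [-0.6019  0.1462]
filt 174 320 325 -0.5775 -0.595 [-0.5862  0.1438]
well 198 339 339 -0.644 -0.6471 [-0.6456  0.0581] 0.0908
well 200 318 339 -0.5804 -0.6485 [-0.6144  0.053 ] 0.0842
well 202 318 339 -0.5814 -0.6499 [-0.6156  0.0448] 0.0852
well 204 318 338 -0.5824 -0.6481 [-0.6153  0.0368] 0.0849
well 206 317 338 -0.5804 -0.6495 [-0.6149  0.0287] 0.0852
```

>>> {"api": "carry_out", "payload": {
  "moves": [
    {"tx": 0.2,"ty": 0.3,"tz": -1.2,"wx": 0,"wy": 0,"wz": 0,"claw": 1},
    {"tx": 0.19,"ty": 0.45,"tz": -2.0,"wx": 0,"wy": 0,"wz": 0,"claw": 1},
    {"tx": 0,"ty": 0.65,"tz": -2.0,"wx": 0,"wy": 0,"wz": 0,"claw": 1},
    {"tx": 0,"ty": 0.65,"tz": -2.0,"wx": 0,"wy": 0,"wz": 0,"claw": 1},
    {"tx": 0,"ty": 0,"tz": 0,"wx": 0,"wy": 0,"wz": 0,"claw": 1}
  ]
}}

```text
clock: 11.22
tcp_pos: [0.591, 0.1816, 0.1088]
orientation: [-0.167, 0.627, 0.748, 0.138]
wrist_force: [-0.3, 0.0, -0.7]
finger_gap: 0.0549
grip_force: 48.5
```

Run:
```python
from h import *
F=frame();rem(W(.116,-.6148,.068),Rwell())
st=env.get_state();print((F@st['tcp_pos']).round(4),(F@st['wrist_force']).round(1))
```

```text
d cm [0.12 0.04 0.19] rot [-0.    -0.003 -0.002] t 11.22 tcp [0.591  0.1816 0.1088] F [-0.3  0.  -0.7] gap 0.0549 q [-0.04  0.5  -0.05  1.12  0.43  1.33]
[ 0.1151 -0.6136  0.0664] [-0.2  0.3 -0.7]
```

>>> {"api": "carry_out", "payload": {
  "moves": [
    {"tx": 0.1,"ty": 0.25,"tz": -0.45,"wx": 0,"wy": 0,"wz": 0,"claw": 1},
    {"tx": -0.04,"ty": 0.21,"tz": -0.45,"wx": 0,"wy": 0,"wz": 0,"claw": 1},
    {"tx": -0.04,"ty": 0.21,"tz": -0.45,"wx": 0,"wy": 0,"wz": 0,"claw": 1},
    {"tx": 0,"ty": 0,"tz": 0,"wx": 0,"wy": 0,"wz": 0,"claw": 1}
  ]
}}

```text
clock: 11.72
tcp_pos: [0.593, 0.1886, 0.0974]
orientation: [-0.166, 0.627, 0.749, 0.139]
wrist_force: [0.6, -0.9, -0.0]
finger_gap: 0.0547
grip_force: 48.5
```

Run:
```python
from h import *
F=frame();st=env.get_state();print((F@st['tcp_pos']).round(4),(F@st['wrist_force']).round(1),(F@st['ft_torque']).round(2))
```

```text
[ 0.1161 -0.6168  0.0533] [-0.9 -0.4  0.4] [-0.04  0.69 -0.  ]
```

>>> {"api": "carry_out", "payload": {
  "moves": [
    {"tx": -0.12,"ty": 0.1,"tz": -0.27,"wx": 0,"wy": 0,"wz": 0,"claw": 1},
    {"tx": -0.02,"ty": 0.12,"tz": -0.27,"wx": 0,"wy": 0,"wz": 0,"claw": 1},
    {"tx": -0.02,"ty": 0.12,"tz": -0.27,"wx": 0,"wy": 0,"wz": 0,"claw": 1},
    {"tx": 0,"ty": 0,"tz": 0,"wx": 0,"wy": 0,"wz": 0,"claw": 1}
  ]
}}

```text
clock: 12.22
tcp_pos: [0.5912, 0.1921, 0.0889]
orientation: [-0.166, 0.627, 0.749, 0.139]
wrist_force: [0.4, -1.3, -2.0]
finger_gap: 0.0545
grip_force: 48.5
```

Run:
```python
from h import *
F=frame();st=env.get_state();print((F@st['tcp_pos']).round(4),(F@st['wrist_force']).round(1),(F@st['ft_torque']).round(2))
```

```text
[ 0.116  -0.6156  0.044 ] [-2.1 -0.2 -1.2] [-0.18  0.89 -0.1 ]
```

>>> {"api": "carry_out", "payload": {
  "moves": [
    {"tx": -0.02,"ty": 0.12,"tz": -0.27,"wx": 0,"wy": 0,"wz": 0,"claw": 1},
    {"tx": -0.02,"ty": 0.12,"tz": -0.27,"wx": 0,"wy": 0,"wz": 0,"claw": 1},
    {"tx": -0.02,"ty": 0.12,"tz": -0.27,"wx": 0,"wy": 0,"wz": 0,"claw": 1},
    {"tx": -0.02,"ty": 0.12,"tz": -0.27,"wx": 0,"wy": 0,"wz": 0,"claw": 1},
    {"tx": 0,"ty": 0,"tz": 0,"wx": 0,"wy": 0,"wz": 0,"claw": 1}
  ]
}}

```text
clock: 12.85
tcp_pos: [0.5905, 0.1969, 0.0781]
orientation: [-0.166, 0.627, 0.749, 0.139]
wrist_force: [1.5, -2.8, -3.1]
finger_gap: 0.0545
grip_force: 48.5
```

Run:
```python
from h import *
F=frame();st=env.get_state();print((F@st['tcp_pos']).round(4),(F@st['wrist_force']).round(1),(F@st['ft_torque']).round(2))
```

```text
[ 0.1158 -0.6157  0.0322] [-4.1 -0.9 -1.5] [-0.25  1.26 -0.05]
```

>>> {"api": "carry_out", "payload": {
  "moves": [
    {"tx": -0.01,"ty": 0.08,"tz": -0.18,"wx": 0,"wy": 0,"wz": 0,"claw": 1},
    {"tx": -0.02,"ty": 0.08,"tz": -0.18,"wx": 0,"wy": 0,"wz": 0,"claw": 1},
    {"tx": 0,"ty": 0,"tz": 0,"wx": 0,"wy": 0,"wz": 0,"claw": 1}
  ]
}}

```text
clock: 13.22
tcp_pos: [0.5901, 0.1986, 0.0748]
orientation: [-0.166, 0.626, 0.749, 0.139]
wrist_force: [1.5, -4.2, -2.3]
finger_gap: 0.0548
grip_force: 48.6
```

Run:
```python
from h import *
F=frame();st=env.get_state();print((F@st['tcp_pos']).round(4),(F@st['wrist_force']).round(1),(F@st['ft_torque']).round(2))
```

```text
[ 0.116  -0.6156  0.0284] [-5.  -0.8 -0.2] [-0.12  1.25 -0.02]
```

>>> {"api": "carry_out", "payload": {
  "moves": [
    {"tx": -0.02,"ty": 0.08,"tz": -0.18,"wx": 0,"wy": 0,"wz": 0,"claw": 1},
    {"tx": 0,"ty": 0,"tz": 0,"wx": 0,"wy": 0,"wz": 0,"claw": 1},
    {"tx": 0,"ty": 0,"tz": 0,"wx": 0,"wy": 0,"wz": 0,"claw": 1}
  ]
}}

```text
clock: 13.6
tcp_pos: [0.5898, 0.1996, 0.0731]
orientation: [-0.166, 0.626, 0.749, 0.139]
wrist_force: [0.6, -1.6, -2.6]
finger_gap: 0.0545
grip_force: 48.5
```

Run:
```python
from h import *
F=frame();st=env.get_state();print((F@st['tcp_pos']).round(4),(F@st['wrist_force']).round(1),(F@st['ft_torque']).round(2))
```

```text
[ 0.1163 -0.6155  0.0265] [-2.6 -0.3 -1.6] [-0.09  0.89 -0.05]
```

>>> {"api": "carry_out", "payload": {
  "moves": [
    {"tx": -0.02,"ty": 0.08,"tz": -0.18,"wx": 0,"wy": 0,"wz": 0,"claw": 1},
    {"tx": -0.01,"ty": 0.06,"tz": -0.14,"wx": 0,"wy": 0,"wz": 0,"claw": 1},
    {"tx": 0,"ty": 0,"tz": 0,"wx": 0,"wy": 0,"wz": 0,"claw": 1}
  ]
}}

```text
clock: 13.98
tcp_pos: [0.5899, 0.2002, 0.0719]
orientation: [-0.165, 0.627, 0.749, 0.14]
wrist_force: [-3.5, -8.5, 10.5]
finger_gap: 0.0543
grip_force: 49.9
```

Run:
```python
from h import *
F=frame();st=env.get_state();print((F@st['tcp_pos']).round(4),(F@st['wrist_force']).round(1),(F@st['ft_torque']).round(2))
```

```text
[ 0.1162 -0.6157  0.0252] [-2.6  5.  12.8] [1.11 0.81 0.04]
```

>>> {"api": "carry_out", "payload": {
  "moves": [
    {"tx": 0,"ty": 0,"tz": 0,"wx": 0,"wy": 0,"wz": 0,"claw": -1},
    {"tx": 0,"ty": 0,"tz": 0,"wx": 0,"wy": 0,"wz": 0,"claw": -1},
    {"tx": 0,"ty": 0,"tz": 0,"wx": 0,"wy": 0,"wz": 0,"claw": -1},
    {"tx": 0.11,"ty": -0.62,"tz": 1.36,"wx": 0,"wy": 0,"wz": 0,"claw": -1},
    {"tx": 0.18,"ty": -1.04,"tz": 2.27,"wx": 0,"wy": 0,"wz": 0,"claw": -1},
    {"tx": 0.1,"ty": -0.35,"tz": 1.0,"wx": 0,"wy": 0,"wz": 0,"claw": 1},
    {"tx": 0,"ty": 0,"tz": 0,"wx": 0,"wy": 0,"wz": 0,"claw": 1},
    {"tx": 0,"ty": 0,"tz": 0,"wx": 0,"wy": 0,"wz": 0,"claw": 1}
  ]
}}

```text
clock: 14.98
tcp_pos: [0.5932, 0.1807, 0.1158]
orientation: [-0.166, 0.627, 0.749, 0.139]
wrist_force: [0.5, -0.2, 0.5]
finger_gap: 0.0324
grip_force: 0.0
```

Run:
```python
from h import *
F=frame();rem(W(.119,-.615,.045),Rwell());st=env.get_state();print((F@st['tcp_pos']).round(4),(F@st['wrist_force']).round(1))
s=load('side');snap('side','d')
s=load('side');w=cloud(s)@F.T
for u in (322,326,330,334,337):
    print(u,[(w[v,u]*1000).round(0).astype(int).tolist() for v in range(186,202,2)])
cv2.imwrite('pics/d.png',cv2.resize(s['image'][140:220,285:365],None,fx=6,fy=6,interpolation=cv2.INTER_CUBIC))
```

```text
d cm [-0.3   1.35 -2.47] rot [-0.001  0.    -0.003] t 14.97 tcp [0.5932 0.1807 0.1158] F [ 0.5 -0.2  0.5] gap 0.0324 q [-0.04  0.5  -0.04  1.13  0.43  1.33]
[ 0.1169 -0.6156  0.0732] [-0.1 -0.5  0.6]
322 [[105, -593, 93], [105, -595, 85], [143, -609, 44], [139, -609, 39], [130, -607, 40], [129, -608, 32], [113, -603, 39], [105, -601, 38]]
326 [[156, -625, 48], [145, -622, 50], [144, -623, 42], [140, -622, 37], [135, -622, 34], [121, -617, 39], [117, -617, 34], [106, -614, 36]]
330 [[152, -636, 50], [147, -636, 46], [145, -636, 40], [137, -634, 39], [131, -633, 36], [124, -631, 35], [113, -628, 36], [103, -625, 37]]
334 [[108, -631, 88], [107, -632, 81], [134, -644, 49], [137, -647, 38], [133, -647, 33], [117, -641, 40], [107, -638, 41], [86, -631, 52]]
337 [[108, -641, 87], [175, -670, 20], [166, -668, 20], [156, -665, 20], [147, -662, 20], [136, -659, 22], [127, -657, 21], [85, -640, 53]]
```

View pics/d.png

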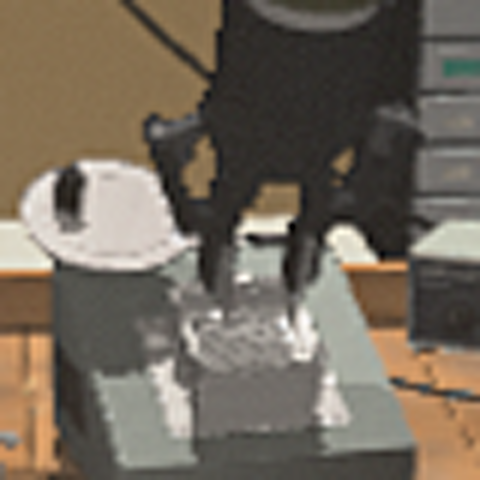

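The view shows the fine filter sitting flat in the well, at about (328,197), with its top roughly 15–16 mm above the seat. I'll press it down.

>>> {"api": "carry_out", "payload": {
  "moves": [
    {"tx": -0.1,"ty": 0.5,"tz": -0.85,"wx": 0,"wy": 0,"wz": 0,"claw": 1},
    {"tx": -0.1,"ty": 0.5,"tz": -0.85,"wx": 0,"wy": 0,"wz": 0,"claw": 1},
    {"tx": -0.1,"ty": 0.35,"tz": -0.77,"wx": 0,"wy": 0,"wz": 0,"claw": 1},
    {"tx": -0.03,"ty": 0.17,"tz": -0.36,"wx": 0,"wy": 0,"wz": 0,"claw": 1},
    {"tx": 0,"ty": 0,"tz": 0,"wx": 0,"wy": 0,"wz": 0,"claw": 1}
  ]
}}

```text
clock: 15.65
tcp_pos: [0.59, 0.196, 0.0876]
orientation: [-0.166, 0.626, 0.749, 0.139]
wrist_force: [0.8, -0.4, 0.2]
finger_gap: -0.0
grip_force: 0.0
```

Run:
```python
from h import *
F=frame();st=env.get_state();print((F@st['tcp_pos']).round(4),(F@st['wrist_force']).round(1),st['finger_gap'])
```

```text
[ 0.1191 -0.6151  0.0411] [-0.4 -0.7  0.4] -3.4295229005396185e-05
```

>>> {"api": "carry_out", "payload": {
  "moves": [
    {"tx": -0.02,"ty": 0.08,"tz": -0.18,"wx": 0,"wy": 0,"wz": 0,"claw": 1},
    {"tx": -0.01,"ty": 0.08,"tz": -0.18,"wx": 0,"wy": 0,"wz": 0,"claw": 1},
    {"tx": 0,"ty": 0.04,"tz": -0.09,"wx": 0,"wy": 0,"wz": 0,"claw": 1},
    {"tx": 0,"ty": 0,"tz": 0,"wx": 0,"wy": 0,"wz": 0,"claw": 1}
  ]
}}

```text
clock: 16.15
tcp_pos: [0.5903, 0.1975, 0.0842]
orientation: [-0.165, 0.627, 0.749, 0.14]
wrist_force: [-2.2, -3.3, 4.9]
finger_gap: 0.0001
grip_force: 2.8
```

Run:
```python
from h import *
F=frame();st=env.get_state();print((F@st['tcp_pos']).round(4),(F@st['wrist_force']).round(1),st['finger_gap'])
```

```text
[ 0.119  -0.6156  0.0374] [-0.6  2.7  5.6] 9.092211581108481e-05
```

>>> {"api": "carry_out", "payload": {
  "moves": [
    {"tx": -0.01,"ty": 0.04,"tz": -0.09,"wx": 0,"wy": 0,"wz": 0,"claw": 1},
    {"tx": 0,"ty": 0,"tz": 0,"wx": 0,"wy": 0,"wz": 0,"claw": 1},
    {"tx": 0,"ty": 0,"tz": 0,"wx": 0,"wy": 0,"wz": 0,"claw": 1}
  ]
}}

```text
clock: 16.52
tcp_pos: [0.5903, 0.1975, 0.0842]
orientation: [-0.165, 0.627, 0.749, 0.14]
wrist_force: [-4.1, -5.0, 11.3]
finger_gap: 0.0002
grip_force: 5.9
```

Run:
```python
from h import *
F=frame();st=env.get_state();print((F@st['tcp_pos']).round(4),(F@st['wrist_force']).round(1),st['finger_gap'])
```

```text
[ 0.119  -0.6156  0.0374] [ 1.   4.9 12. ] 0.0001547696478958326
```

>>> {"api": "carry_out", "payload": {
  "moves": [
    {"tx": 0.15,"ty": -0.83,"tz": 1.81,"wx": 0,"wy": 0,"wz": 0,"claw": 1},
    {"tx": 0.29,"ty": -1.67,"tz": 3.63,"wx": 0,"wy": 0,"wz": 0,"claw": 1},
    {"tx": -0.5,"ty": -2.0,"tz": 5,"wx": 0,"wy": 0,"wz": 0,"claw": -1},
    {"tx": -1.4,"ty": -4.8,"tz": 3.1,"wx": -0.107,"wy": -0.019,"wz": 0,"claw": -1},
    {"tx": -1.4,"ty": -4.8,"tz": 0,"wx": -0.107,"wy": -0.019,"wz": 0,"claw": -1},
    {"tx": -1.4,"ty": -4.8,"tz": 0,"wx": -0.107,"wy": -0.019,"wz": 0,"claw": -1},
    {"tx": -1.4,"ty": -4.8,"tz": 0,"wx": -0.109,"wy": -0.019,"wz": 0,"claw": -1},
    {"tx": -1.4,"ty": -4.8,"tz": 0,"wx": 0,"wy": 0,"wz": -0.122,"claw": -1}
  ]
}}

```text
clock: 17.52
tcp_pos: [0.5189, -0.0865, 0.2185]
orientation: [0.001, 0.687, 0.726, 0.0]
wrist_force: [0.8, -0.6, 0.8]
finger_gap: 0.0858
grip_force: 0.0
```

>>> {"api": "carry_out", "payload": {
  "moves": [
    {"tx": -1.4,"ty": -4.8,"tz": 0,"wx": 0,"wy": 0,"wz": -0.122,"claw": -1},
    {"tx": -1.4,"ty": -4.8,"tz": 0,"wx": 0,"wy": 0,"wz": -0.122,"claw": -1},
    {"tx": -1.4,"ty": -4.8,"tz": 0,"wx": 0,"wy": 0,"wz": -0.123,"claw": -1},
    {"tx": -1.4,"ty": -4.8,"tz": 0,"wx": 0,"wy": 0,"wz": 0,"claw": -1},
    {"tx": -1.2,"ty": -4.0,"tz": -3,"wx": 0,"wy": 0,"wz": 0,"claw": -1},
    {"tx": 0,"ty": 0,"tz": -4,"wx": 0,"wy": 0,"wz": 0,"claw": -1},
    {"tx": 0,"ty": 0,"tz": 0,"wx": 0,"wy": 0,"wz": 0,"claw": -1}
  ]
}}

```text
clock: 18.4
tcp_pos: [0.4491, -0.3174, 0.1449]
orientation: [-0.003, 0.809, 0.588, -0.0]
wrist_force: [-0.3, -0.7, 0.3]
finger_gap: 0.0856
grip_force: 0.0
```

Run:
```python
from h import *
rem([.4409,-.3572,.004],Rdown(np.radians(-18)))
# re-measure screen in the first side picture by top-face corners
import os
J=cv2.imread('pics/side_0.png');d=load('top');s=load('side');P=cloud(s);T=cv2.imread('pics/top_0.png')
J2=s['image']
m=((J.astype(int).max(2)-J.astype(int).min(2)<60)&(J.max(2)>120)).astype(np.uint8);mm=np.zeros_like(m);mm[315:352,248:296]=m[315:352,248:296]
mm=cv2.morphologyEx(mm,cv2.MORPH_CLOSE,np.ones((7,7)))
c=max(cv2.findContours(mm,0,1)[0],key=cv2.contourArea)[:,0]
q=np.array([onplane(s,*p,.010)[:2]*1000 for p in c]);a=np.radians(72);e=np.array([[np.cos(a),np.sin(a)],[-np.sin(a),np.cos(a)]])
qq=q@e.T;print('side extents along 72deg / 162deg',qq.min(0),qq.max(0));print('top centre same axes',e@[440.9,-357.2])
```

```text
d cm [ -0.82  -3.98 -14.09] rot [-0.005 -0.005 -0.001] t 18.4 tcp [ 0.4491 -0.3174  0.1449] F [-0.3 -0.7  0.3] gap 0.0856 q [-0.76  0.31 -0.17  1.09  0.    1.12]
side extents along 72deg / 162deg [-242.9420932  -559.78418351] [-176.15601935 -498.27019118]
top centre same axes [-203.4717948  -529.70168843]
```

>>> {"api": "carry_out", "payload": {
  "moves": [
    {"tx": -0.42,"ty": -2.0,"tz": -1,"wx": 0,"wy": 0,"wz": 0,"claw": -1},
    {"tx": -0.4,"ty": -2.0,"tz": -2,"wx": 0,"wy": 0,"wz": 0,"claw": -1},
    {"tx": 0,"ty": 0,"tz": -4,"wx": 0,"wy": 0,"wz": 0,"claw": -1},
    {"tx": 0,"ty": 0,"tz": -4,"wx": 0,"wy": 0,"wz": 0,"claw": -1},
    {"tx": 0,"ty": 0,"tz": -2,"wx": 0,"wy": 0,"wz": 0,"claw": -1},
    {"tx": 0,"ty": 0,"tz": 0,"wx": 0,"wy": 0,"wz": 0,"claw": -1}
  ]
}}

```text
clock: 19.15
tcp_pos: [0.4431, -0.3589, 0.0176]
orientation: [-0.001, 0.808, 0.589, -0.0]
wrist_force: [0.6, -0.1, 0.1]
finger_gap: 0.0853
grip_force: 0.0
```

Run:
```python
from h import *
rem([.4409,-.3575,.005],Rdown(np.radians(-18)))
```

```text
d cm [-0.22  0.14 -1.26] rot [-0.001 -0.001 -0.003] t 19.15 tcp [ 0.4431 -0.3589  0.0176] F [ 0.6 -0.1  0.1] gap 0.0853 q [-0.82  0.46 -0.3   0.82 -0.    1.06]
```

>>> {"api": "carry_out", "payload": {
  "moves": [
    {"tx": -0.2,"ty": 0.13,"tz": -0.6,"wx": 0,"wy": 0,"wz": 0,"claw": -1},
    {"tx": 0,"ty": 0,"tz": -0.75,"wx": 0,"wy": 0,"wz": 0,"claw": -1},
    {"tx": 0,"ty": 0,"tz": 0,"wx": 0,"wy": 0,"wz": 0,"claw": 1},
    {"tx": 0,"ty": 0,"tz": 0,"wx": 0,"wy": 0,"wz": 0,"claw": 1},
    {"tx": 0,"ty": 0,"tz": 0,"wx": 0,"wy": 0,"wz": 0,"claw": 1},
    {"tx": 0,"ty": 0,"tz": 0,"wx": 0,"wy": 0,"wz": 0,"claw": 1}
  ]
}}

```text
clock: 19.9
tcp_pos: [0.4413, -0.3577, 0.0056]
orientation: [0.0, 0.808, 0.589, -0.0]
wrist_force: [-1.1, 1.7, 5.7]
finger_gap: 0.0519
grip_force: 45.8
```

Run:
```python
from h import *
rem([.4409,-.3575,.005],Rdown(np.radians(-18)))
```

```text
d cm [-0.04  0.02 -0.06] rot [ 0.001  0.    -0.003] t 19.9 tcp [ 0.4413 -0.3577  0.0056] F [-1.1  1.7  5.7] gap 0.0519 q [-0.82  0.47 -0.32  0.79 -0.    1.06]
```

>>> {"api": "carry_out", "payload": {
  "moves": [
    {"tx": 0,"ty": 0,"tz": 3,"wx": 0,"wy": 0,"wz": 0,"claw": 1},
    {"tx": 0,"ty": 0,"tz": 6,"wx": 0,"wy": 0,"wz": 0,"claw": 1},
    {"tx": 0,"ty": 0,"tz": 6,"wx": 0,"wy": 0,"wz": 0,"claw": 1},
    {"tx": 1.2,"ty": 4.2,"tz": 3,"wx": 0,"wy": 0,"wz": 0.122,"claw": 1},
    {"tx": 1.2,"ty": 4.2,"tz": 0,"wx": 0,"wy": 0,"wz": 0.122,"claw": 1},
    {"tx": 1.2,"ty": 4.2,"tz": 0,"wx": 0,"wy": 0,"wz": 0.122,"claw": 1},
    {"tx": 1.2,"ty": 4.2,"tz": 0,"wx": 0,"wy": 0,"wz": 0.122,"claw": 1},
    {"tx": 1.2,"ty": 4.2,"tz": 0,"wx": 0.086,"wy": 0.0152,"wz": 0,"claw": 1}
  ]
}}

```text
clock: 20.9
tcp_pos: [0.5011, -0.1448, 0.1854]
orientation: [-0.034, 0.64, 0.767, 0.029]
wrist_force: [0.7, -0.5, -1.9]
finger_gap: 0.0515
grip_force: 47.1
```

>>> {"api": "carry_out", "payload": {
  "moves": [
    {"tx": 1.2,"ty": 4.2,"tz": 0,"wx": 0.086,"wy": 0.0152,"wz": 0,"claw": 1},
    {"tx": 1.2,"ty": 4.2,"tz": 0,"wx": 0.086,"wy": 0.0152,"wz": 0,"claw": 1},
    {"tx": 1.2,"ty": 4.2,"tz": 0,"wx": 0.086,"wy": 0.0152,"wz": 0,"claw": 1},
    {"tx": 1.2,"ty": 4.2,"tz": 0,"wx": 0.086,"wy": 0.0152,"wz": 0,"claw": 1},
    {"tx": 1.2,"ty": 4.2,"tz": 0,"wx": 0,"wy": 0,"wz": 0,"claw": 1},
    {"tx": 1.2,"ty": 4.0,"tz": 0,"wx": 0,"wy": 0,"wz": 0,"claw": 1},
    {"tx": 1.0,"ty": 3.0,"tz": 0,"wx": 0,"wy": 0,"wz": 0,"claw": 1},
    {"tx": 0,"ty": 0,"tz": 0,"wx": 0,"wy": 0,"wz": 0,"claw": 1}
  ]
}}

```text
clock: 21.9
tcp_pos: [0.5831, 0.1346, 0.1846]
orientation: [-0.166, 0.625, 0.75, 0.139]
wrist_force: [0.1, -1.1, -0.4]
finger_gap: 0.0514
grip_force: 47.2
```

Run:
```python
from h import *
F=frame()
rem(W(.1185,-.6155,.093),Rwell())
s=snap('side','e');t=env.get_state()['tcp_pos'];print('tcpF',(F@t).round(4))
w=cloud(s)@F.T;I=s['image'].astype(int)
g=(I.max(2)-I.min(2)<30)&(I.max(2)>60)
tf=F@t
f=g&(abs(w[...,0]-tf[0])<.04)&(abs(w[...,1]-tf[1])<.045)&(abs(w[...,2]-tf[2])<.016);f[:,:310]=0
B=w[f];print(len(B),'x',np.percentile(B[:,0],[2,98]).round(4),'y',np.percentile(B[:,1],[2,98]).round(4),'z',np.percentile(B[:,2],[2,50,98]).round(4))
ff=f&(w[...,0]<tf[0]-.022);print('front x',np.median(w[ff][:,0]).round(4),ff.sum())
c=np.argwhere(f);v0,u0=c.min(0);v1,u1=c.max(0);print(u0,u1,v0,v1)
cv2.imwrite('pics/e.png',cv2.resize(s['image'][110:220,280:380],None,fx=5,fy=5,interpolation=cv2.INTER_CUBIC))
```

```text
d cm [ 1.12  3.94 -5.02] rot [-0.     0.001 -0.005] t 21.9 tcp [0.5831 0.1346 0.1846] F [ 0.1 -1.1 -0.4] gap 0.0514 q [-0.12  0.44  0.04  1.31  0.42  1.25]
tcpF [ 0.1052 -0.5972  0.1545]
288 x [0.0756 0.1309] y [-0.6237 -0.5678] z [0.1506 0.1573 0.1656]
front x 0.0778 75
315 339 162 177
```

View pics/e.png

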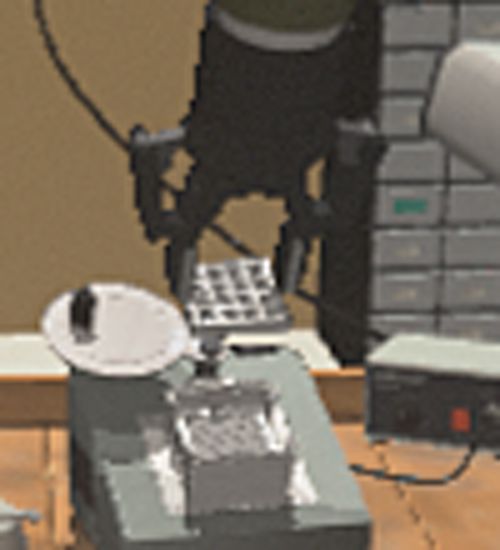

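The screen is held squarely at about (327,169), and the fine filter lies flat in the well below it, at about (327,197). I'll insert the screen.

>>> {"api": "carry_out", "payload": {
  "moves": [
    {"tx": 0.4,"ty": 1.3,"tz": -1.0,"wx": 0,"wy": 0,"wz": 0,"claw": 1},
    {"tx": 0.4,"ty": 1.3,"tz": -2.0,"wx": 0,"wy": 0,"wz": 0,"claw": 1},
    {"tx": 0.32,"ty": 1.34,"tz": -2.0,"wx": 0,"wy": 0,"wz": 0,"claw": 1},
    {"tx": 0,"ty": 0,"tz": 0,"wx": 0,"wy": 0,"wz": 0,"claw": 1},
    {"tx": 0,"ty": 0,"tz": 0,"wx": 0,"wy": 0,"wz": 0,"claw": 1}
  ]
}}

```text
clock: 22.58
tcp_pos: [0.5944, 0.1714, 0.1347]
orientation: [-0.166, 0.627, 0.748, 0.139]
wrist_force: [-0.3, -0.1, -0.6]
finger_gap: 0.0517
grip_force: 47.3
```

Run:
```python
from h import *
F=frame()
rem(W(.1185,-.6155,.065),Rwell());print((F@env.get_state()['tcp_pos']).round(4))
```

```text
d cm [-0.21  1.42 -2.58] rot [-0.     0.    -0.001] t 22.57 tcp [0.5944 0.1714 0.1347] F [-0.3 -0.1 -0.6] gap 0.0517 q [-0.05  0.48 -0.01  1.18  0.42  1.32]
[ 0.1164 -0.6151  0.0944]
```

>>> {"api": "carry_out", "payload": {
  "moves": [
    {"tx": -0.07,"ty": 0.46,"tz": -0.88,"wx": 0,"wy": 0,"wz": 0,"claw": 1},
    {"tx": -0.07,"ty": 0.46,"tz": -0.85,"wx": 0,"wy": 0,"wz": 0,"claw": 1},
    {"tx": -0.06,"ty": 0.46,"tz": -0.85,"wx": 0,"wy": 0,"wz": 0,"claw": 1},
    {"tx": -0.02,"ty": 0.12,"tz": -0.27,"wx": 0,"wy": 0,"wz": 0,"claw": 1},
    {"tx": -0.02,"ty": 0.12,"tz": -0.27,"wx": 0,"wy": 0,"wz": 0,"claw": 1},
    {"tx": -0.02,"ty": 0.12,"tz": -0.27,"wx": 0,"wy": 0,"wz": 0,"claw": 1},
    {"tx": 0,"ty": 0,"tz": 0,"wx": 0,"wy": 0,"wz": 0,"claw": 1}
  ]
}}

```text
clock: 23.45
tcp_pos: [0.5917, 0.1893, 0.1005]
orientation: [-0.166, 0.627, 0.748, 0.139]
wrist_force: [0.0, 0.0, -0.8]
finger_gap: 0.0517
grip_force: 47.3
```

Run:
```python
from h import *
F=frame();st=env.get_state();print((F@st['tcp_pos']).round(4),(F@st['wrist_force']).round(1),(F@st['ft_torque']).round(2))
```

```text
[ 0.1184 -0.6156  0.0557] [-0.3 -0.  -0.8] [-0.01  0.43  0.02]
```

>>> {"api": "carry_out", "payload": {
  "moves": [
    {"tx": -0.02,"ty": 0.12,"tz": -0.27,"wx": 0,"wy": 0,"wz": 0,"claw": 1},
    {"tx": -0.02,"ty": 0.12,"tz": -0.27,"wx": 0,"wy": 0,"wz": 0,"claw": 1},
    {"tx": -0.02,"ty": 0.08,"tz": -0.18,"wx": 0,"wy": 0,"wz": 0,"claw": 1},
    {"tx": 0,"ty": 0,"tz": 0,"wx": 0,"wy": 0,"wz": 0,"claw": 1}
  ]
}}

```text
clock: 23.95
tcp_pos: [0.5913, 0.1924, 0.0934]
orientation: [-0.166, 0.627, 0.748, 0.139]
wrist_force: [0.8, -2.6, -0.1]
finger_gap: 0.0515
grip_force: 47.3
```

Run:
```python
from h import *
F=frame();st=env.get_state();print((F@st['tcp_pos']).round(4),(F@st['wrist_force']).round(1),(F@st['ft_torque']).round(2))
```

```text
[ 0.1181 -0.6157  0.0479] [-2.5 -0.3  1.1] [-0.07  0.76  0.01]
```

Leaf contact, as expected. I'll keep lowering gently until it touches the fine filter.

>>> {"api": "carry_out", "payload": {
  "moves": [
    {"tx": -0.02,"ty": 0.08,"tz": -0.18,"wx": 0,"wy": 0,"wz": 0,"claw": 1},
    {"tx": -0.01,"ty": 0.08,"tz": -0.18,"wx": 0,"wy": 0,"wz": 0,"claw": 1},
    {"tx": 0,"ty": 0,"tz": 0,"wx": 0,"wy": 0,"wz": 0,"claw": 1}
  ]
}}

```text
clock: 24.32
tcp_pos: [0.5906, 0.1942, 0.0894]
orientation: [-0.166, 0.627, 0.748, 0.139]
wrist_force: [1.0, -1.7, -1.2]
finger_gap: 0.0512
grip_force: 48.5
```

Run:
```python
from h import *
F=frame();st=env.get_state();print((F@st['tcp_pos']).round(4),(F@st['wrist_force']).round(1),(F@st['ft_torque']).round(2))
```

```text
[ 0.1182 -0.6153  0.0435] [-2.2 -0.7 -0.3] [-0.15  0.84 -0.03]
```

>>> {"api": "carry_out", "payload": {
  "moves": [
    {"tx": -0.01,"ty": 0.06,"tz": -0.13,"wx": 0,"wy": 0,"wz": 0,"claw": 1},
    {"tx": 0,"ty": 0,"tz": 0,"wx": 0,"wy": 0,"wz": 0,"claw": 1}
  ]
}}

```text
clock: 24.58
tcp_pos: [0.5907, 0.1944, 0.0891]
orientation: [-0.166, 0.627, 0.748, 0.139]
wrist_force: [-1.0, -4.1, 3.8]
finger_gap: 0.0517
grip_force: 52.5
```

Run:
```python
from h import *
F=frame();st=env.get_state();print((F@st['tcp_pos']).round(4),(F@st['wrist_force']).round(1),(F@st['ft_torque']).round(2))
```

```text
[ 0.1182 -0.6154  0.0432] [-1.9  1.7  5.1] [ 0.46  0.8  -0.  ]
```

>>> {"api": "carry_out", "payload": {
  "moves": [
    {"tx": 0,"ty": 0,"tz": 0,"wx": 0,"wy": 0,"wz": 0,"claw": -1},
    {"tx": 0,"ty": 0,"tz": 0,"wx": 0,"wy": 0,"wz": 0,"claw": -1},
    {"tx": 0,"ty": 0,"tz": 0,"wx": 0,"wy": 0,"wz": 0,"claw": -1},
    {"tx": 0.11,"ty": -0.62,"tz": 1.36,"wx": 0,"wy": 0,"wz": 0,"claw": -1},
    {"tx": 0.22,"ty": -1.25,"tz": 2.72,"wx": 0,"wy": 0,"wz": 0,"claw": -1},
    {"tx": 0,"ty": 0,"tz": 0,"wx": 0,"wy": 0,"wz": 0,"claw": 1},
    {"tx": 0,"ty": 0,"tz": 0,"wx": 0,"wy": 0,"wz": 0,"claw": 1},
    {"tx": 0,"ty": 0,"tz": 0,"wx": 0,"wy": 0,"wz": 0,"claw": 1}
  ]
}}

```text
clock: 25.58
tcp_pos: [0.5934, 0.1762, 0.1286]
orientation: [-0.166, 0.627, 0.748, 0.139]
wrist_force: [1.3, 0.6, -0.1]
finger_gap: 0.0321
grip_force: 0.0
```

Run:
```python
from h import *
F=frame();rem(W(.119,-.6153,.051),Rwell());st=env.get_state();print((F@st['tcp_pos']).round(4),(F@st['wrist_force']).round(1))
s=snap('side','f');w=cloud(s)@F.T
for u in (322,326,330,333): print(u,[(w[v,u]*1000).round(0).astype(int).tolist() for v in range(184,202,2)])
```

```text
d cm [-0.24  1.56 -3.21] rot [-0.001 -0.001 -0.002] t 25.57 tcp [0.5934 0.1762 0.1286] F [ 1.3  0.6 -0.1] gap 0.0321 q [-0.05  0.49 -0.02  1.17  0.43  1.33]
[ 0.1183 -0.615   0.0867] [ 0.3 -1.4 -0.3]
322 [[108, -593, 98], [109, -595, 90], [147, -610, 49], [139, -608, 48], [136, -608, 42], [119, -603, 50], [114, -602, 45], [103, -599, 48], [103, -600, 39]]
326 [[200, -641, 18], [157, -625, 47], [149, -623, 46], [141, -621, 45], [128, -618, 48], [120, -616, 47], [114, -615, 45], [103, -611, 47], [100, -611, 42]]
330 [[199, -653, 18], [-718, -292, 812], [145, -635, 48], [138, -633, 46], [127, -630, 48], [119, -628, 47], [110, -626, 47], [101, -623, 48], [90, -620, 49]]
333 [[116, -630, 89], [149, -645, 52], [145, -644, 48], [136, -642, 47], [127, -640, 47], [118, -637, 47], [115, -637, 42], [103, -634, 44], [84, -627, 55]]
```

>>> {"api": "carry_out", "payload": {
  "moves": [
    {"tx": -0.08,"ty": 0.52,"tz": -1.07,"wx": 0,"wy": 0,"wz": 0,"claw": 1},
    {"tx": -0.08,"ty": 0.52,"tz": -1.07,"wx": 0,"wy": 0,"wz": 0,"claw": 1},
    {"tx": -0.08,"ty": 0.52,"tz": -1.07,"wx": 0,"wy": 0,"wz": 0,"claw": 1},
    {"tx": -0.02,"ty": 0.08,"tz": -0.18,"wx": 0,"wy": 0,"wz": 0,"claw": 1},
    {"tx": 0,"ty": 0.04,"tz": -0.09,"wx": 0,"wy": 0,"wz": 0,"claw": 1},
    {"tx": 0,"ty": 0,"tz": 0,"wx": 0,"wy": 0,"wz": 0,"claw": 1}
  ]
}}

```text
clock: 26.38
tcp_pos: [0.5918, 0.1928, 0.0948]
orientation: [-0.166, 0.627, 0.748, 0.14]
wrist_force: [0.2, -0.7, -0.2]
finger_gap: -0.0
grip_force: 0.0
```

Run:
```python
from h import *
F=frame();st=env.get_state();print((F@st['tcp_pos']).round(4),(F@st['wrist_force']).round(1),st['finger_gap'])
```

```text
[ 0.119  -0.6163  0.0491] [-0.7 -0.   0.2] -4.584677082911313e-05
```

>>> {"api": "carry_out", "payload": {
  "moves": [
    {"tx": -0.02,"ty": 0.08,"tz": -0.18,"wx": 0,"wy": 0,"wz": 0,"claw": 1},
    {"tx": 0,"ty": 0.04,"tz": -0.09,"wx": 0,"wy": 0,"wz": 0,"claw": 1},
    {"tx": 0,"ty": 0,"tz": 0,"wx": 0,"wy": 0,"wz": 0,"claw": 1}
  ]
}}

```text
clock: 26.75
tcp_pos: [0.5918, 0.1934, 0.0932]
orientation: [-0.165, 0.627, 0.748, 0.14]
wrist_force: [-2.3, -4.5, 6.7]
finger_gap: -0.0002
grip_force: 3.8
```

Run:
```python
from h import *
F=frame();st=env.get_state();print((F@st['tcp_pos']).round(4),(F@st['wrist_force']).round(1),st['finger_gap'])
```

```text
[ 0.1189 -0.6164  0.0474] [-0.8  3.1  7.7] -0.0002184223436698379
```

>>> {"api": "carry_out", "payload": {
  "moves": [
    {"tx": 0,"ty": 0.03,"tz": -0.06,"wx": 0,"wy": 0,"wz": 0,"claw": 1},
    {"tx": 0,"ty": 0,"tz": 0,"wx": 0,"wy": 0,"wz": 0,"claw": 1},
    {"tx": 0,"ty": 0,"tz": 0,"wx": 0,"wy": 0,"wz": 0,"claw": 1},
    {"tx": 0.11,"ty": -0.62,"tz": 1.36,"wx": 0,"wy": 0,"wz": 0,"claw": 1},
    {"tx": 0.29,"ty": -1.67,"tz": 3.63,"wx": 0,"wy": 0,"wz": 0,"claw": 1},
    {"tx": -0.5,"ty": -3,"tz": 5,"wx": 0,"wy": 0,"wz": 0,"claw": 1},
    {"tx": -1.5,"ty": -5,"tz": 2,"wx": 0,"wy": 0,"wz": 0,"claw": 1},
    {"tx": -2,"ty": -5,"tz": 0,"wx": 0,"wy": 0,"wz": 0,"claw": 1}
  ]
}}

```text
clock: 27.75
tcp_pos: [0.5565, 0.0398, 0.214]
orientation: [-0.163, 0.626, 0.749, 0.141]
wrist_force: [-0.2, -0.1, 0.1]
finger_gap: 0.0003
grip_force: 0.0
```

>>> {"api": "carry_out", "payload": {
  "moves": [
    {"tx": -2,"ty": -5,"tz": 0,"wx": 0,"wy": 0,"wz": 0,"claw": 1},
    {"tx": -2,"ty": -5,"tz": 0,"wx": 0,"wy": 0,"wz": 0,"claw": 1},
    {"tx": -2,"ty": -5,"tz": 0,"wx": 0,"wy": 0,"wz": 0,"claw": 1},
    {"tx": -2,"ty": -5,"tz": 0,"wx": 0,"wy": 0,"wz": 0,"claw": 1},
    {"tx": 0,"ty": 0,"tz": 0,"wx": 0,"wy": 0,"wz": 0,"claw": 1}
  ]
}}

```text
clock: 28.38
tcp_pos: [0.4747, -0.1623, 0.2113]
orientation: [-0.165, 0.629, 0.747, 0.14]
wrist_force: [0.4, 0.6, -0.3]
finger_gap: 0.0003
grip_force: 0.0
```

Run:
```python
from h import *
F=frame();d=snap('top','g');s=snap('side','g')
w=cloud(s)@F.T;m=np.zeros(w.shape[:2],bool);m[187:201,320:334]=1
m&=(abs(w[...,0]-.119)<.024)&(abs(w[...,1]+.615)<.024)
B=w[m];A=np.c_[B[:,:2]-[.119,-.615],np.ones(len(B))];k=np.linalg.lstsq(A,B[:,2],rcond=None)[0];print('screen plane tilt deg',np.degrees(k[:2]).round(1),'z',k[2].round(4),len(B))
a=cv2.resize(d['image'][125:215,135:235],None,fx=4,fy=4,interpolation=cv2.INTER_CUBIC)
b=cv2.resize(s['image'][165:237,285:365],None,fx=5,fy=5,interpolation=cv2.INTER_CUBIC)
print('knob',(F@ontilt(d,167.5,188.5,.082)).round(4))
cv2.imwrite('pics/g.png',np.hstack([a,b]))
```

```text
screen plane tilt deg [ 0.1 -0.5] z 0.0458 149
knob [ 0.2137 -0.5391  0.082 ]
```

View pics/g.png

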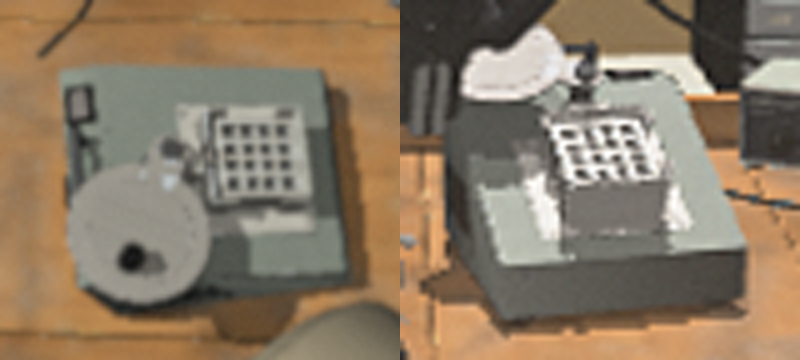

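The view shows the screen flat in the well at about (200,165), with tilt under 0.5° and its top at the expected height. The cover is still at its stop, at about 2.0 rad, with the knob at about (168,189).

```bash
python3 -c "
from workcell import env
print(env.hand_in())"
```

```text
the job is handed in; nothing more can be done
None
```

I refitted both filters and handed the job in at about 28 s of the 72 s allowed: the cover is open at its left stop, the fine filter was pressed home with about 12 N before the screen was added, and the screen was then pressed flat on top with at least 7.7 N.

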